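Set up a panel and paints for a pour

TASK

Set the table up for the next pour: stand the two tall red cups, mouth down as they are, in the drip tray, and lay the painting panel level on top of both, grey face up, centred over the tray and in line with its length, with one cup under the panel near each of its ends. Stand the grey bottle with the spout on the tin lid, inside its rim, and stand the small brown dropper bottle upright on the cloth a few centimetres in front of the middle of the tray's near long side (the side facing the robot). Leave the short red cup and the capped bottle where they are.

Things in the scene. Friction and masses are not known exactly. Their poses are not given: they have to be found in the camera images.
- cup_a_mid (a point): Tall cup: one of two identical tall red plastic cups, standing mouth down. Round; 90 mm tall, 72 mm across the rim on the table, tapering evenly to a flat 50 mm foot on top (about 61 mm across half-way up). About 40 g. The point is its centre, half-way up (45 mm above the rim it stands on). z is up. The two tall cups are interchangeable.
- cup_b_mid (a point): Other tall cup: one of two identical tall red plastic cups, standing mouth down. Round; 90 mm tall, 72 mm across the rim on the table, tapering evenly to a flat 50 mm foot on top (about 61 mm across half-way up). About 40 g. The point is its centre, half-way up (45 mm above the rim it stands on). z is up. The two tall cups are interchangeable.
- panel_mid (a point): Painting panel: flat oblong wooden block, light wood sides with a grey primed face up, 220 mm long (its x axis) x 60 mm wide (its y axis) x 30 mm thick (z axis, up). 0.15 to 0.31 kg, balanced at its middle. The point is its centre, half-way up (15 mm above its underside). It starts lying flat on the cloth at the left or right.
- spout_bottle_mid (a point): Spout bottle: grey plastic squeeze bottle with a narrow conical spout on top. Round; body 48 mm across and straight-sided from 2 to 78 mm above its foot, then shoulder, collar and the spout, whose tip is 114 mm above the foot. 0.1 to 0.2 kg. The point is on its axis, half-way up (57 mm above the foot). z is up.
- dropper_mid (a point): Dropper bottle: the smallest bottle, brown glass with a paper label, black collar and a small rubber bulb. Round; 32 mm across from the foot up to 43 mm, 78 mm tall over the bulb. 40 to 80 g. The point is on its axis, half-way up (39 mm above the foot). z is up.
- tin_lid: Tin lid: gold-coloured round metal lid lying on its back like a saucer, loose, 60 g. 84 mm across outside, 80 mm inside, 9 mm high, its floor 2 mm thick. Origin: centre of its underside, on the cloth. z is up.
- drip_tray: Drip tray: shallow oblong sheet-metal tray, fixed to the table. Outside 300 mm long (its y axis, running roughly left-right) x 170 mm wide (its x axis, pointing away from the robot); walls 3 mm thick, rim about 18 mm high, flat floor whose upper side is 3 mm above the cloth. Origin: centre of its underside, on the cloth. z is up. Its near long side, facing the robot, is at x = -85 mm in its frame.
- capped_bottle_mid (a point): Capped bottle, not to be moved: the same grey bottle body as the spout bottle (48 mm across) but closed with a flat 38 mm screw cap and no spout; 103 mm tall. The point is on its axis, half-way up.
- short_cup_mid (a point): Short cup, not to be moved: a smaller red cup standing mouth down, 60 mm tall, 62 mm across the rim below, 44 mm across on top. The point is its centre, half-way up (30 mm).
Mind the look-alikes: they are no part of the job. Of the things that look like the tin_lid, take the one that is farthest to the robot's left at the start.

How it is judged:
By the outcome, as a careful person would: the job done as asked, in the order asked, and still so for the second after the job is handed in, with the robot touching nothing.
It also fails if it takes over 144 s, if anything falls off the work surface, if the arm or the gripper's body presses on something with over 40 N, if the wrist force passes 120 N, or if a joint passes its speed limit or range.

ROBOT

A 6-joint arm with a two-finger parallel gripper is mounted at the origin on the work surface. World frame = base frame: x ahead of the robot, y to its left, z up, the work surface at z = 0. Lengths are in m, angles in rad, forces in N, time in s.
With the tool pointing down it reaches from about 0.3 to 1 m from the base axis. Payload 5.1 kg.
Tool frame: the origin (TCP) lies midway between the tips of the shut fingers; the grasp point (between the pads) lies bot.hold_point_z behind it (bot.hold_point_z is the distance from the TCP to the grasp point, in m); z points along the fingers, y is the direction in which the jaws open and shut (so a half turn about z gives the same grasp; the last joint's range is limited). The gripper opens to 95 mm and grips with 3 to 60 N. Pads are 20 mm wide; open, the fingers measure 119 mm over their backs; the gripper's body (75 mm by 180 mm) begins 59 mm behind the grasp point.
Start: joints at [1.082, 0.124, 1.65, -0, 1.367, -0.083], TCP at [0.257, 0.597, 0.215] pointing down, gripper open.
Joint ranges: [-2.61, 2.61], [-1.02, 2.33], [0.03, 2.71], [-1.35, 4.49], [0.32, 2.68], [-2.91, 2.91]. Speed limits (rad/s): [2.57, 2.57, 3.14, 3.14, 3.14, 3.14].

INTERFACE

Orientations are given as a unit quaternion [x, y, z, w].
In Python, from cell import bot gives the robot as it stands.
- The arm moves only by the tool arm_command, never from a script. Its argument "motion" is a list of rows, each an object of numbers: "x", "y", "z": the shift along the tool's x, y, z in cm; "ax", "ay", "az": the turn, a rotation vector about the tool's x, y, z in rad. A call has 1 to 8 rows; each row shifts and turns the commanded pose from where the row before left it, along the tool's axes as they then stand; what a row does not reach is not made up. A row lasts 1/10 s, in which the tool goes at most 50 mm and 8.59 degrees, less where a joint would pass 70% of its speed; a pose out of reach is approached as far as the arm can. A call with a gripper value outside its range is refused whole. "gripper" is the closure in counts, from 0 (fully open) to 255 (shut), set as the call begins (left out, the last holds). The fingers move at their own pace and stop on an object; "grip_force" is the grip in N (left out, the last holds). Time passes only in rows, so rows that do not move let the fingers close. It gives the time, the measured TCP pose, the force and the opening at its end, in the units of the state.
- bot.get_obs(): the state, without advancing time (a new reading comes with each control period).
- bot.capture(name): name is "scene" or "top" or "wrist"; returns (picture, depth): 400x640x3 uint8, red, green, blue; 400x640 float32, m along the optical axis (not along the pixel's ray), 0 where there is no reading.
- bot.get_calibration(name): a dict with "fx", "fy", "cx", "cy" (pixels), "R" (3x3) and "t" (3): a world point X has camera coordinates R X + t. Camera axes: x right, y down, z forward; pixel columns grow to the right and rows downward; lengths in m; the calibration is good to about 2 mm. A picture is of the moment at which its call begins: read the wrist's pose just before it. get_calibration takes no time and is no camera call; for the wrist camera it gives the pose at the moment of the call.
- bot.close_job(): hands the job in, once; it reports no verdict.
Trained networks look in the newest picture that a camera, given by its name, has taken for a name from the list of things; names that differ only in an ending like _2 or _b are one class to them, and where a whole thing is asked for, a point or a joint stands for the part that bears it (a point fixed in the world has none). Each returns a list of dicts, best first, with "score" (0 to 1); they miss things now and then, are a little off and sometimes report something else, mostly with a low value. They report only what shows in the picture. A call takes as long as a camera call. They do not tell look-alikes from the thing itself.
- bot.silhouettes(query, camera): "region" (400x640 bool, what is visible of it) and "bbox" ([left, top, right, bottom] in pixels, round what is visible of it).
The state is a dict: "t": time; "joint_positions": joint angles; "joint_velocities": joint speeds; "effort": joint torques, N m; "eef_pos": TCP position; "ee_rot": TCP orientation; "force": force on the tool from outside, world axes, zero at the start; "ft_torque": the same for the moment, N m; "width": finger opening in m.
Only numpy, scipy, OpenCV 4.12 (cv2) and the standard library are available. Lean on these libraries where they do the work, as an engineer would, in place of code of your own. Each camera call takes 0.05 s, during which the arm holds its last target. There are 200 camera calls.

## Working session

There is one attempt and no reset: what is moved stays moved. The work goes in short steps, Python scripts to look and compute and a tool call to move; the robot and the scene stay as the last step left them, time stands still between calls to the robot, and variables do not carry over. Pictures are saved under pics/ and viewed, on a budget of 14 in all, crops included, one or two more only if the job needs it, and the job is handed in when it is done.

Besides the shell and the picture viewer there is one more tool, called after ">>>" by a JSON object that holds its "fn" and its "kwargs". arm_command: Moves the arm, as the interface text tells. Its arguments: {"type":"object","properties":{"motion":{"type":"array","items":{"type":"object","properties":{"x":{"type":"number"},"y":{"type":"number"},"z":{"type":"number"},"ax":{"type":"number"},"ay":{"type":"number"},"az":{"type":"number"}}}},"gripper":{"type":"number"},"grip_force":{"type":"number"}},"required":["motion"]}

```bash
ls; mkdir -p pics; python3 - <<'E'
from cell import bot
import cv2
print(bot.get_obs()); print(bot.hold_point_z)
for n in("scene","top"):
    p,d=bot.capture(n); cv2.imwrite(f"pics/{n}0.png",p[:,:,::-1]); c=bot.get_calibration(n); print(n,c)
E
```

```text
pics
{'t': 0.0, 'joint_positions': array([ 1.08240761e+00,  1.24481732e-01,  1.65165713e+00, -1.36035835e-05,
        1.36749306e+00, -8.25996145e-02]), 'joint_velocities': array([-6.21930376e-05,  2.21517932e-03, -8.33022065e-04, -7.01815675e-04,
       -2.45726240e-04, -1.24863391e-03]), 'effort': array([ 1.54695663e-03, -4.17606819e+01, -3.59933817e+01,  7.75522110e-02,
        4.92032699e-02, -1.45269978e-04]), 'eef_pos': array([0.25631418, 0.59663781, 0.21341215]), 'ee_rot': array([ 2.01503892e-01,  9.79487183e-01, -9.80240819e-04, -2.80771432e-04]), 'force': array([-0.1516815 , -0.08305147,  0.23326996]), 'ft_torque': array([ 0.04328042, -0.00993775,  0.0305263 ]), 'width': 0.0950264182414516}
0.0188
scene {'fx': 389.08138906048094, 'fy': 389.08138906048094, 'cx': 321.5719980091031, 'cy': 198.77216248234268, 'R': array([[-0.72008862,  0.6937143 , -0.01525982],
       [ 0.56985495,  0.57868646, -0.58342722],
       [-0.39590115, -0.42881518, -0.81202205]]), 't': array([ 0.31804565, -0.21376797,  1.17906929])}
top {'fx': 412.2776387034142, 'fy': 412.2776387034142, 'cx': 323.46153170718094, 'cy': 201.50704994118053, 'R': array([[-0.02207717, -0.9994804 , -0.02348472],
       [-0.9845434 ,  0.02581754, -0.17322745],
       [ 0.17374376,  0.01929735, -0.98460181]]), 't': array([0.02756404, 0.46445533, 1.1103274 ])}
```

View pics/top0.png

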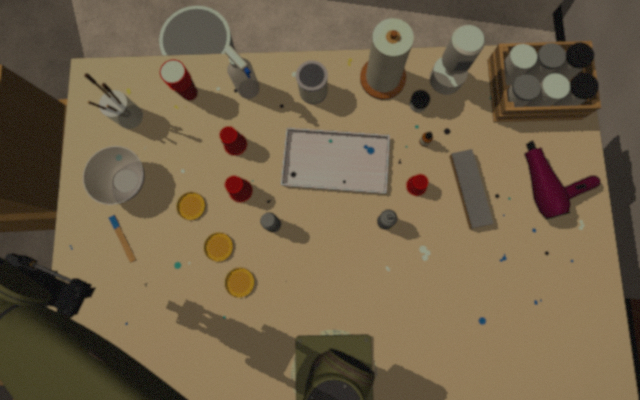

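View pics/scene0.png

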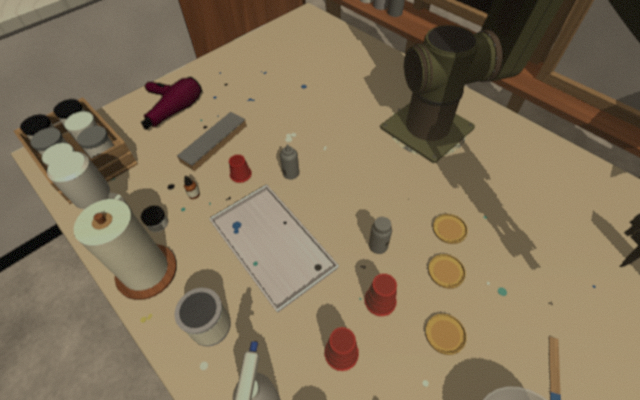

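```bash
cat > h.py <<'E'
from cell import bot
import numpy as np, cv2
from scipy.spatial.transform import Rotation as Ro
def cloud(n,save=None):
    c=bot.get_calibration(n); p,d=bot.capture(n)
    if save: cv2.imwrite(save,p[:,:,::-1])
    v,u=np.mgrid[:400,:640]
    X=np.stack([(u-c['cx'])/c['fx']*d,(v-c['cy'])/c['fy']*d,d],-1)
    W=(X-c['t'])@c['R']; W[d<=0]=np.nan
    return p,d,W
def det(n,q,W,mins=.3):
    for s in bot.silhouettes(q,n):
        if s['score']<mins: continue
        P=W[s['region']]; P=P[~np.isnan(P[:,0])]
        if len(P)<10: continue
        zt=np.percentile(P[:,2],95); T=P[P[:,2]>zt-.012]
        r=cv2.minAreaRect((P[:,:2]*1000).astype(np.float32)); rt=cv2.minAreaRect((T[:,:2]*1000).astype(np.float32))
        f=lambda r:[round(float(x),1) for x in (*r[0],*r[1],r[2])]
        print(n,q,round(s['score'],2),[int(b) for b in s['bbox']],'ztop',round(zt*1000,1),'rect',f(r),'top',f(rt))
E
python3 - <<'E'
from h import *
for n in("top","scene"):
    p,d,W=cloud(n)
    for q in ["cup_a_mid","panel_mid","spout_bottle_mid","dropper_mid","tin_lid","drip_tray","capped_bottle_mid","short_cup_mid"]: det(n,q,W)
print(bot.get_obs()['t'])
E
```

```text
top cup_a_mid 0.76 [214, 123, 248, 154] ztop 92.3 rect [659.3, 288.5, 99.8, 75.6, 66.5] top [652.3, 275.7, 49.9, 49.9, 49.6]
top panel_mid 0.68 [449, 149, 494, 229] ztop 33.3 rect [497.6, -407.9, 220.7, 76.6, 10.8] top [496.6, -401.8, 220.4, 64.2, 10.8]
top spout_bottle_mid 0.6 [373, 208, 398, 231] ztop 103.5 rect [408.9, -155.6, 45.1, 44.7, 43.7] top [409.7, -156.4, 25.8, 26.8, 42.9]
top dropper_mid 0.57 [421, 129, 432, 146] ztop 76.3 rect [651.0, -282.0, 47.3, 29.3, 0.6] top [642.6, -283.0, 12.7, 8.7, 74.1]
top tin_lid 0.77 [177, 194, 208, 221] ztop 8.4 rect [469.3, 403.0, 83.0, 81.8, 65.1] top [469.3, 403.0, 83.0, 81.8, 65.1]
top tin_lid 0.67 [202, 231, 236, 265] ztop 8.7 rect [349.7, 321.4, 86.6, 82.6, 88.0] top [349.7, 321.4, 86.6, 82.6, 88.0]
top tin_lid 0.57 [224, 263, 256, 298] ztop 8.6 rect [249.0, 257.7, 82.3, 81.5, 47.9] top [249.0, 257.7, 82.3, 81.5, 47.9]
top tin_lid 0.52 [217, 126, 246, 157] ztop 92.3 rect [663.8, 288.0, 106.3, 71.3, 45.1] top [652.3, 275.7, 49.9, 49.9, 49.6]
top drip_tray 0.86 [281, 130, 388, 195] ztop 17.5 rect [596.0, -20.4, 304.7, 183.9, 84.0] top [
[... 1159 characters left out ...]
83.1, 71.8] top [468.5, 401.7, 82.4, 83.1, 71.8]
scene tin_lid 0.8 [432, 214, 469, 245] ztop 10.3 rect [248.8, 256.5, 85.1, 81.8, 18.5] top [248.8, 256.5, 85.1, 81.8, 18.5]
scene tin_lid 0.56 [427, 253, 464, 289] ztop 10.2 rect [349.5, 319.0, 84.1, 84.7, 84.3] top [349.5, 319.0, 84.1, 84.7, 84.3]
scene drip_tray 0.74 [211, 184, 340, 311] ztop 18.7 rect [587.1, -28.4, 321.9, 182.6, 84.0] top [591.5, -20.9, 306.0, 175.5, 84.0]
scene capped_bottle_mid 0.57 [370, 215, 391, 254] ztop 105.3 rect [414.7, 165.4, 42.3, 41.2, 70.3] top [411.5, 163.4, 36.5, 36.3, 70.3]
scene short_cup_mid 0.97 [231, 152, 253, 184] ztop 62.6 rect [506.8, -245.8, 70.7, 50.4, 3.3] top [512.0, -248.9, 42.3, 43.3, 86.0]
1.0
```

Top view: tall cups at (233,140) and (238,188), short cup at (417,184), tray centred at (337,161), panel at (472,190). The grey bottles are at (387,218) and (270,222), the dropper at (427,138), and the three gold lids at (192,207), (219,247) and (240,282).

- **Lid:** (192,207) is at y≈0.402, the farthest left, so it fits.
- **Spout bottle:** scene (289,162) seems to have the spout, while (380,235) looks capped.

I'll confirm both in one crop.

```bash
cat >> h.py <<'E'
def go(x,y,z,yaw_deg,name=''):
    "needed shift (cm, tool axes now) and turn from the present pose; x,y,z in mm of TCP"
    o=bot.get_obs(); R=Ro.from_quat(o['ee_rot']).as_matrix()
    c,s=np.cos(np.radians(yaw_deg)),np.sin(np.radians(yaw_deg))
    T=np.array([[-s,c,0],[c,s,0],[0,0,-1]]).T
    T=np.stack([[-s,c,0],[c,s,0],[0,0,-1]],1)
    w=np.array([x,y,z])/1000-o['eef_pos']
    print(name,'t',round(o['t'],2),'old axes cm',np.round(100*R.T@w,2),'new axes cm',np.round(100*T.T@w,2),'turn',np.round(Ro.from_matrix(R.T@T).as_rotvec(),3))
E
python3 - <<'E'
from h import *
a=cv2.imread("pics/scene0.png"); f=lambda x0,y0:cv2.resize(a[y0:y0+130,x0:x0+130],(390,390),interpolation=cv2.INTER_CUBIC)
cv2.imwrite("pics/crop0.png",np.hstack([f(170,110),f(350,215)]))
go(511,258.4,150,-6,'cupB above')
E
```

```text
cupB above t 1.0 old axes cm [-36.75 -21.09   6.47] new axes cm [-31.03  28.84   6.47] turn [-0.    0.    1.27]
```

View pics/crop0.png

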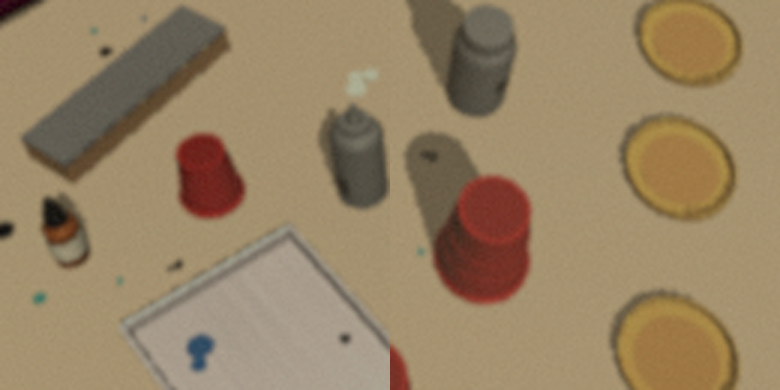

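Crop confirmed: the left bottle (355,150) has the conical spout, the right one (485,60) is capped, and the lowest lid in the crop (675,350) is the farthest left. Now moving to above tall cup B.

>>> {"fn": "arm_command", "kwargs": {"motion": [{"az": 0.141}, {"az": 0.141}, {"az": 0.141}, {"az": 0.141}, {"az": 0.141}, {"az": 0.141}, {"az": 0.141}, {"az": 0.141}], "gripper": 0, "grip_force": 12}}

```text
schema error: expected keys x, y, z, ax, ay, az
```

>>> {"fn": "arm_command", "kwargs": {"motion": [{"az": 0.142}, {"x": -3.2, "y": 3, "z": 0.5}, {"x": -3.2, "y": 3, "z": 0.5}, {"x": -3.2, "y": 3, "z": 0.5}, {"x": -3.2, "y": 3, "z": 0.5}, {"x": -3.2, "y": 3, "z": 0.5}, {"x": -3.2, "y": 3, "z": 0.5}, {"x": -3.2, "y": 3, "z": 0.5}]}}

```text
schema error: expected keys x, y, z, ax, ay, az
```

>>> {"fn": "arm_command", "kwargs": {"motion": [{"x": -3.2, "y": 3, "z": 0.5}, {"x": -3.2, "y": 3, "z": 0.5}, {"x": -2.2, "y": 1.8, "z": 0.5}, {}, {}]}}

```text
schema error: expected keys x, y, z, ax, ay, az
```

```bash
python3 - <<'E'
from h import *
go(511,258.4,28,-6,'cupB')
p,d,W=cloud("wrist","pics/w1.png"); det("wrist","cup_a_mid",W)
E
```

```text
cupB t 1.0 old axes cm [-36.75 -21.08  18.67] new axes cm [-31.03  28.84  18.67] turn [-0.    0.    1.27]
```

>>> {"fn": "arm_command", "kwargs": {"motion": [{"x": 0, "y": 0, "z": 0, "ax": 0, "ay": 0, "az": 0.141}, {"x": 0, "y": 0, "z": 0, "ax": 0, "ay": 0, "az": 0.141}, {"x": 0, "y": 0, "z": 0, "ax": 0, "ay": 0, "az": 0.141}, {"x": 0, "y": 0, "z": 0, "ax": 0, "ay": 0, "az": 0.141}, {"x": 0, "y": 0, "z": 0, "ax": 0, "ay": 0, "az": 0.141}, {"x": 0, "y": 0, "z": 0, "ax": 0, "ay": 0, "az": 0.141}, {"x": 0, "y": 0, "z": 0, "ax": 0, "ay": 0, "az": 0.141}, {"x": 0, "y": 0, "z": 0, "ax": 0, "ay": 0, "az": 0.141}], "gripper": 0, "grip_force": 12}}

```text
t: 1.9
eef_pos: [0.2566, 0.5972, 0.2146]
ee_rot: [0.696, 0.718, -0.0, 0.0]
force: [0.9, -1.3, -0.1]
width: 0.095
```

>>> {"fn": "arm_command", "kwargs": {"motion": [{"x": 0, "y": 0, "z": 0, "ax": 0, "ay": 0, "az": 0.142}, {"x": -3.2, "y": 3, "z": 0.5, "ax": 0, "ay": 0, "az": 0}, {"x": -3.2, "y": 3, "z": 0.5, "ax": 0, "ay": 0, "az": 0}, {"x": -3.2, "y": 3, "z": 0.5, "ax": 0, "ay": 0, "az": 0}, {"x": -3.2, "y": 3, "z": 0.5, "ax": 0, "ay": 0, "az": 0}, {"x": -3.2, "y": 3, "z": 0.5, "ax": 0, "ay": 0, "az": 0}, {"x": -3.2, "y": 3, "z": 0.5, "ax": 0, "ay": 0, "az": 0}, {"x": -3.2, "y": 3, "z": 0.5, "ax": 0, "ay": 0, "az": 0}]}}

```text
t: 2.7
eef_pos: [0.4428, 0.3509, 0.1797]
ee_rot: [0.743, 0.669, 0.0, 0.0]
force: [0.9, -0.0, 0.5]
width: 0.0951
```

>>> {"fn": "arm_command", "kwargs": {"motion": [{"x": -3.2, "y": 3, "z": 0.5, "ax": 0, "ay": 0, "az": 0}, {"x": -3.2, "y": 3, "z": 0.5, "ax": 0, "ay": 0, "az": 0}, {"x": -2.2, "y": 1.8, "z": 0.5, "ax": 0, "ay": 0, "az": 0}, {"x": 0, "y": 0, "z": 0, "ax": 0, "ay": 0, "az": 0}, {"x": 0, "y": 0, "z": 0, "ax": 0, "ay": 0, "az": 0}]}}

```text
t: 3.2
eef_pos: [0.5106, 0.2585, 0.1646]
ee_rot: [0.744, 0.668, -0.0, -0.0]
force: [0.7, 0.0, -0.4]
width: 0.0952
```

```bash
python3 - <<'E'
from h import *
go(511,258.4,28,-6,'cupB')
p,d,W=cloud("wrist","pics/w1.png"); det("wrist","cup_a_mid",W)
E
```

```text
cupB t 3.2 old axes cm [-1.000e-02  5.000e-02  1.366e+01] new axes cm [-0.    0.04 13.66] turn [-0.001 -0.    -0.002]
wrist cup_a_mid 0.71 [341, 286, 487, 366] ztop 19.5 rect [598.4, 155.1, 257.7, 164.3, 87.9] top [552.3, 182.8, 177.8, 214.3, 24.1]
wrist cup_a_mid 0.55 [427, 112, 550, 201] ztop 91.8 rect [647.8, 279.8, 67.7, 60.9, 32.3] top [651.1, 276.0, 50.1, 51.0, 46.0]
```

>>> {"fn": "arm_command", "kwargs": {"motion": [{"x": 0, "y": 0, "z": 3, "ax": 0, "ay": 0, "az": 0}, {"x": 0, "y": 0, "z": 3.5, "ax": 0, "ay": 0, "az": 0}, {"x": 0, "y": 0, "z": 3.5, "ax": 0, "ay": 0, "az": 0}, {"x": 0, "y": 0, "z": 2.5, "ax": 0, "ay": 0, "az": 0}, {"x": 0, "y": 0, "z": 1.1, "ax": 0, "ay": 0, "az": 0}, {"x": 0, "y": 0, "z": 0, "ax": 0, "ay": 0, "az": 0}, {"x": 0, "y": 0, "z": 0, "ax": 0, "ay": 0, "az": 0}]}}

```text
t: 4.0
eef_pos: [0.5113, 0.2597, 0.03]
ee_rot: [0.743, 0.669, 0.001, 0.0]
force: [-0.3, 0.9, 0.4]
width: 0.0953
```

>>> {"fn": "arm_command", "kwargs": {"motion": [{"x": 0, "y": 0, "z": 0, "ax": 0, "ay": 0, "az": 0}, {"x": 0, "y": 0, "z": 0, "ax": 0, "ay": 0, "az": 0}, {"x": 0, "y": 0, "z": 0, "ax": 0, "ay": 0, "az": 0}, {"x": 0, "y": 0, "z": 0, "ax": 0, "ay": 0, "az": 0}, {"x": 0, "y": 0, "z": 0, "ax": 0, "ay": 0, "az": 0}, {"x": 0, "y": 0, "z": 0, "ax": 0, "ay": 0, "az": 0}, {"x": 0, "y": 0, "z": 0, "ax": 0, "ay": 0, "az": 0}, {"x": 0, "y": 0, "z": 0, "ax": 0, "ay": 0, "az": 0}], "gripper": 255, "grip_force": 12}}

```text
t: 4.8
eef_pos: [0.5107, 0.2587, 0.0289]
ee_rot: [0.743, 0.669, 0.0, 0.0]
force: [-0.5, 0.5, 1.5]
width: 0.0603
```

```bash
python3 - <<'E'
from h import *
go(583.6,-100,31.5,-6,'place right')
E
```

```text
place right t 4.8 old axes cm [-34.91  11.01  -0.26] new axes cm [-34.91  11.    -0.26] turn [ 0. -0. -0.]
```

>>> {"fn": "arm_command", "kwargs": {"motion": [{"x": 0, "y": 0, "z": -2, "ax": 0, "ay": 0, "az": 0}, {"x": 0, "y": 0, "z": -3, "ax": 0, "ay": 0, "az": 0}, {"x": -2, "y": 0.6, "z": 0, "ax": 0, "ay": 0, "az": 0}, {"x": -3.5, "y": 1.1, "z": 0, "ax": 0, "ay": 0, "az": 0}, {"x": -4, "y": 1.3, "z": 0, "ax": 0, "ay": 0, "az": 0}, {"x": -4, "y": 1.3, "z": 0, "ax": 0, "ay": 0, "az": 0}, {"x": -4, "y": 1.3, "z": 0, "ax": 0, "ay": 0, "az": 0}, {"x": -4, "y": 1.3, "z": 0, "ax": 0, "ay": 0, "az": 0}]}}

```text
t: 5.6
eef_pos: [0.5564, 0.0362, 0.0783]
ee_rot: [0.743, 0.669, -0.0, -0.0]
force: [0.7, 0.7, -0.1]
width: 0.0601
```

>>> {"fn": "arm_command", "kwargs": {"motion": [{"x": -4, "y": 1.3, "z": 0, "ax": 0, "ay": 0, "az": 0}, {"x": -4, "y": 1.2, "z": 0, "ax": 0, "ay": 0, "az": 0}, {"x": -3, "y": 0.9, "z": 0, "ax": 0, "ay": 0, "az": 0}, {"x": -1.8, "y": 0.6, "z": 0, "ax": 0, "ay": 0, "az": 0}, {"x": -0.6, "y": 0.1, "z": 1.5, "ax": 0, "ay": 0, "az": 0}, {"x": 0, "y": 0, "z": 1.5, "ax": 0, "ay": 0, "az": 0}, {"x": 0, "y": 0, "z": 0, "ax": 0, "ay": 0, "az": 0}, {"x": 0, "y": 0, "z": 0, "ax": 0, "ay": 0, "az": 0}]}}

```text
t: 6.4
eef_pos: [0.5821, -0.0982, 0.0469]
ee_rot: [0.743, 0.67, -0.001, -0.001]
force: [-0.5, -0.3, -1.1]
width: 0.06
```

```bash
python3 - <<'E'
from h import *
print(bot.get_obs()['width'])
go(583.6,-100,32.2,-6,'place right')
p,d,W=cloud("scene","pics/s1.png"); det("scene","cup_a_mid",W);det("scene","drip_tray",W)
E
```

```text
0.06001764703432379
place right t 6.4 old axes cm [-0.16  0.17  1.47] new axes cm [-0.16  0.17  1.47] turn [-0.003 -0.001  0.001]
scene cup_a_mid 0.65 [237, 188, 269, 232] ztop 140.8 rect [577.5, -89.2, 52.0, 83.2, 89.8] top [597.6, -74.3, 43.5, 12.4, 2.3]
scene cup_a_mid 0.59 [322, 329, 357, 370] ztop 92.8 rect [646.1, 277.1, 65.6, 82.1, 85.3] top [652.3, 276.0, 50.1, 49.0, 45.4]
scene drip_tray 0.59 [208, 190, 340, 311] ztop 18.8 rect [587.3, -26.4, 319.1, 182.6, 84.0] top [591.4, -19.8, 305.1, 175.8, 84.0]
```

>>> {"fn": "arm_command", "kwargs": {"motion": [{"x": -0.15, "y": 0.15, "z": 0.7, "ax": 0, "ay": 0, "az": 0}, {"x": 0, "y": 0, "z": 0.5, "ax": 0, "ay": 0, "az": 0}, {"x": 0, "y": 0, "z": 0.25, "ax": 0, "ay": 0, "az": 0}, {"x": 0, "y": 0, "z": 0, "ax": 0, "ay": 0, "az": 0}, {"x": 0, "y": 0, "z": 0, "ax": 0, "ay": 0, "az": 0}]}}

```text
t: 7.05
eef_pos: [0.5846, -0.1016, 0.034]
ee_rot: [0.743, 0.669, -0.0, -0.0]
force: [0.7, 0.3, 0.5]
width: 0.0603
```

>>> {"fn": "arm_command", "kwargs": {"motion": [{"x": 0, "y": 0, "z": 0, "ax": 0, "ay": 0, "az": 0}, {"x": 0, "y": 0, "z": 0, "ax": 0, "ay": 0, "az": 0}, {"x": 0, "y": 0, "z": 0, "ax": 0, "ay": 0, "az": 0}, {"x": 0, "y": 0, "z": 0, "ax": 0, "ay": 0, "az": 0}, {"x": 0, "y": 0, "z": 0, "ax": 0, "ay": 0, "az": 0}, {"x": 0, "y": 0, "z": 0, "ax": 0, "ay": 0, "az": 0}], "gripper": 0}}

```text
t: 7.65
eef_pos: [0.5847, -0.1015, 0.0342]
ee_rot: [0.743, 0.669, 0.0, 0.0]
force: [-0.2, 0.4, -0.1]
width: 0.0943
```

```bash
python3 - <<'E'
from h import *
go(652,276,160,-6,'above cup A')
E
```

```text
above cup A t 7.65 old axes cm [ 38.25   2.74 -12.58] new axes cm [ 38.25   2.75 -12.58] turn [ 0. -0. -0.]
```

>>> {"fn": "arm_command", "kwargs": {"motion": [{"x": 0, "y": 0, "z": -2.5, "ax": 0, "ay": 0, "az": 0}, {"x": 0, "y": 0, "z": -4, "ax": 0, "ay": 0, "az": 0}, {"x": 0, "y": 0, "z": -4, "ax": 0, "ay": 0, "az": 0}, {"x": 2, "y": 0, "z": -2, "ax": 0, "ay": 0, "az": 0}, {"x": 4.5, "y": 0.4, "z": 0, "ax": 0, "ay": 0, "az": 0}, {"x": 4.5, "y": 0.4, "z": 0, "ax": 0, "ay": 0, "az": 0}, {"x": 4.5, "y": 0.4, "z": 0, "ax": 0, "ay": 0, "az": 0}, {"x": 4.5, "y": 0.4, "z": 0, "ax": 0, "ay": 0, "az": 0}]}}

```text
t: 8.45
eef_pos: [0.6217, 0.0973, 0.1594]
ee_rot: [0.743, 0.669, 0.0, 0.0]
force: [0.2, -0.4, -0.1]
width: 0.0951
```

>>> {"fn": "arm_command", "kwargs": {"motion": [{"x": 4.5, "y": 0.4, "z": 0, "ax": 0, "ay": 0, "az": 0}, {"x": 4.5, "y": 0.4, "z": 0, "ax": 0, "ay": 0, "az": 0}, {"x": 4.5, "y": 0.3, "z": 0, "ax": 0, "ay": 0, "az": 0}, {"x": 3, "y": 0, "z": 0, "ax": 0, "ay": 0, "az": 0}, {"x": 1.7, "y": 0, "z": 0, "ax": 0, "ay": 0, "az": 0}, {"x": 0, "y": 0, "z": 0, "ax": 0, "ay": 0, "az": 0}, {"x": 0, "y": 0, "z": 0, "ax": 0, "ay": 0, "az": 0}]}}

```text
t: 9.15
eef_pos: [0.6515, 0.2746, 0.1589]
ee_rot: [0.743, 0.669, -0.0, 0.0]
force: [0.1, -0.1, -1.6]
width: 0.0951
```

```bash
python3 - <<'E'
from h import *
go(652,276,28,-6,'cup A')
p,d,W=cloud("scene","pics/s2.png"); det("scene","cup_a_mid",W)
p,d,W=cloud("top","pics/t2.png"); det("top","cup_a_mid",W)
E
```

```text
cup A t 9.15 old axes cm [ 0.15  0.04 13.09] new axes cm [ 0.14  0.04 13.09] turn [-0.     0.001 -0.   ]
scene cup_a_mid 0.94 [323, 333, 358, 371] ztop 92.9 rect [659.7, 285.7, 50.6, 112.7, 89.1] top [671.7, 285.6, 90.6, 33.0, 2.4]
scene cup_a_mid 0.35 [180, 111, 247, 169] ztop 33.5 rect [499.3, -417.0, 226.1, 96.2, 10.9] top [495.1, -401.8, 223.7, 65.2, 11.1]
top cup_a_mid 0.83 [222, 123, 245, 155] ztop 92.2 rect [605.5, 241.9, 229.7, 51.5, 26.3] top [590.1, 230.4, 193.3, 34.2, 30.1]
top cup_a_mid 0.57 [449, 150, 494, 230] ztop 33.2 rect [497.3, -408.1, 221.5, 77.3, 10.8] top [496.6, -401.3, 220.5, 62.4, 10.7]
```

>>> {"fn": "arm_command", "kwargs": {"motion": [{"x": 0.1, "y": 0, "z": 3, "ax": 0, "ay": 0, "az": 0}, {"x": 0, "y": 0, "z": 3.5, "ax": 0, "ay": 0, "az": 0}, {"x": 0, "y": 0, "z": 3.5, "ax": 0, "ay": 0, "az": 0}, {"x": 0, "y": 0, "z": 2, "ax": 0, "ay": 0, "az": 0}, {"x": 0, "y": 0, "z": 1, "ax": 0, "ay": 0, "az": 0}, {"x": 0, "y": 0, "z": 0, "ax": 0, "ay": 0, "az": 0}, {"x": 0, "y": 0, "z": 0, "ax": 0, "ay": 0, "az": 0}]}}

```text
t: 10.05
eef_pos: [0.6527, 0.2764, 0.0306]
ee_rot: [0.743, 0.669, 0.001, 0.0]
force: [0.4, 0.5, 0.4]
width: 0.095
```

>>> {"fn": "arm_command", "kwargs": {"motion": [{"x": 0, "y": 0, "z": 0, "ax": 0, "ay": 0, "az": 0}, {"x": 0, "y": 0, "z": 0, "ax": 0, "ay": 0, "az": 0}, {"x": 0, "y": 0, "z": 0, "ax": 0, "ay": 0, "az": 0}, {"x": 0, "y": 0, "z": 0, "ax": 0, "ay": 0, "az": 0}, {"x": 0, "y": 0, "z": 0, "ax": 0, "ay": 0, "az": 0}, {"x": 0, "y": 0, "z": 0, "ax": 0, "ay": 0, "az": 0}, {"x": 0, "y": 0, "z": 0, "ax": 0, "ay": 0, "az": 0}, {"x": 0, "y": 0, "z": 0, "ax": 0, "ay": 0, "az": 0}], "gripper": 255, "grip_force": 12}}

```text
t: 10.85
eef_pos: [0.6518, 0.2766, 0.0294]
ee_rot: [0.743, 0.669, 0.0, 0.0]
force: [-0.1, 0.4, 2.2]
width: 0.0604
```

```bash
cat >> h.py <<'E'
def top(n,W,x,y,zlo,zhi,r=.06):
    "centre of the flat tops between zlo,zhi near x,y (mm)"
    m=(np.hypot(W[...,0]-x/1e3,W[...,1]-y/1e3)<r)&(W[...,2]>zlo/1e3)&(W[...,2]<zhi/1e3)
    P=W[m]*1000
    if len(P)<8: print(n,'few',len(P)); return
    rc=cv2.minAreaRect(P[:,:2].astype(np.float32))
    print(n,len(P),'mean',P.mean(0).round(1),'rect',np.round([*rc[0],*rc[1],rc[2]],1))
E
python3 - <<'E'
from h import *
go(600.4,59,32.2,-6,'place left')
for n in("scene","top"):
    p,d,W=cloud(n,f"pics/{n}3.png"); top(n,W,583.6,-100,85,105)
E
```

```text
place left t 10.85 old axes cm [-22.18  -2.83  -0.28] new axes cm [-22.18  -2.84  -0.28] turn [ 0. -0. -0.]
scene 339 mean [585.4 -99.1  93.6] rect [ 584.4 -101.    49.3   49.7   75.8]
top 277 mean [ 582.5 -101.2   92.7] rect [ 584.2 -100.5   49.1   49.7   89. ]
```

View pics/scene3.png

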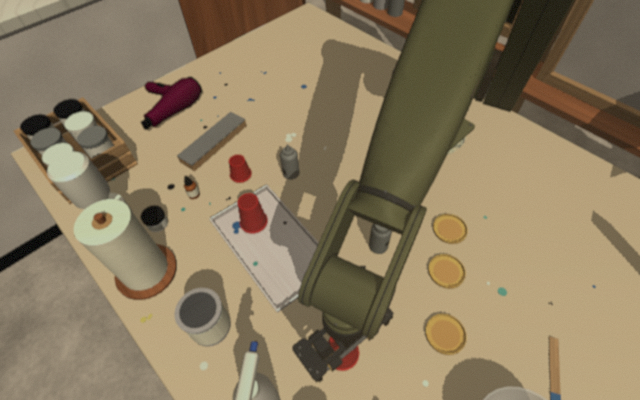

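The first cup stands in the tray at scene (252,213), and the gripper is holding the second at (340,350). Placing the second on the tray's left side.

>>> {"fn": "arm_command", "kwargs": {"motion": [{"x": 0, "y": 0, "z": -2, "ax": 0, "ay": 0, "az": 0}, {"x": 0, "y": 0, "z": -3, "ax": 0, "ay": 0, "az": 0}, {"x": -2, "y": -0.2, "z": 0, "ax": 0, "ay": 0, "az": 0}, {"x": -4, "y": -0.5, "z": 0, "ax": 0, "ay": 0, "az": 0}, {"x": -4, "y": -0.5, "z": 0, "ax": 0, "ay": 0, "az": 0}, {"x": -4, "y": -0.5, "z": 0, "ax": 0, "ay": 0, "az": 0}, {"x": -4, "y": -0.5, "z": 0, "ax": 0, "ay": 0, "az": 0}, {"x": -2.7, "y": -0.4, "z": 0, "ax": 0, "ay": 0, "az": 0}]}}

```text
t: 11.75
eef_pos: [0.6022, 0.0704, 0.0777]
ee_rot: [0.744, 0.668, -0.001, -0.0]
force: [0.9, -0.5, 0.2]
width: 0.0602
```

>>> {"fn": "arm_command", "kwargs": {"motion": [{"x": -1.5, "y": -0.2, "z": 0.5, "ax": 0, "ay": 0, "az": 0}, {"x": 0, "y": 0, "z": 1.5, "ax": 0, "ay": 0, "az": 0}, {"x": 0, "y": 0, "z": 1.2, "ax": 0, "ay": 0, "az": 0}, {"x": 0, "y": 0, "z": 0, "ax": 0, "ay": 0, "az": 0}, {"x": 0, "y": 0, "z": 0, "ax": 0, "ay": 0, "az": 0}, {"x": 0, "y": 0, "z": 0, "ax": 0, "ay": 0, "az": 0}]}}

```text
t: 12.35
eef_pos: [0.601, 0.0596, 0.0473]
ee_rot: [0.743, 0.67, 0.0, 0.0]
force: [0.3, 0.5, -0.4]
width: 0.0601
```

```bash
python3 - <<'E'
from h import *
go(600.6,59,32.6,-6,'place left')
E
```

```text
place left t 12.35 old axes cm [-0.06 -0.04  1.47] new axes cm [-0.06 -0.04  1.47] turn [ 0.    -0.     0.001]
```

>>> {"fn": "arm_command", "kwargs": {"motion": [{"x": 0, "y": 0, "z": 0.8, "ax": 0, "ay": 0, "az": 0}, {"x": 0, "y": 0, "z": 0.5, "ax": 0, "ay": 0, "az": 0}, {"x": 0, "y": 0, "z": 0.2, "ax": 0, "ay": 0, "az": 0}, {"x": 0, "y": 0, "z": 0, "ax": 0, "ay": 0, "az": 0}, {"x": 0, "y": 0, "z": 0, "ax": 0, "ay": 0, "az": 0}, {"x": 0, "y": 0, "z": 0, "ax": 0, "ay": 0, "az": 0}]}}

```text
t: 12.95
eef_pos: [0.6005, 0.0588, 0.0324]
ee_rot: [0.743, 0.669, 0.0, -0.0]
force: [-2.0, 1.2, 3.0]
width: 0.06
```

>>> {"fn": "arm_command", "kwargs": {"motion": [{"x": 0, "y": 0, "z": 0, "ax": 0, "ay": 0, "az": 0}, {"x": 0, "y": 0, "z": 0, "ax": 0, "ay": 0, "az": 0}, {"x": 0, "y": 0, "z": 0, "ax": 0, "ay": 0, "az": 0}, {"x": 0, "y": 0, "z": 0, "ax": 0, "ay": 0, "az": 0}, {"x": 0, "y": 0, "z": 0, "ax": 0, "ay": 0, "az": 0}, {"x": 0, "y": 0, "z": 0, "ax": 0, "ay": 0, "az": 0}], "gripper": 0}}

```text
t: 13.55
eef_pos: [0.6006, 0.0586, 0.0321]
ee_rot: [0.743, 0.669, -0.0, 0.0]
force: [-0.5, -0.1, -0.3]
width: 0.0944
```

>>> {"fn": "arm_command", "kwargs": {"motion": [{"x": 0, "y": 0, "z": -2.5, "ax": 0, "ay": 0, "az": 0}, {"x": 0, "y": 0, "z": -4, "ax": 0, "ay": 0, "az": 0}, {"x": 0, "y": 0, "z": -4, "ax": 0, "ay": 0, "az": 0}, {"x": 0, "y": 0, "z": -3, "ax": 0, "ay": 0, "az": 0}, {"x": -4, "y": -1, "z": 0, "ax": 0, "ay": 0, "az": 0}, {"x": -4.5, "y": -1.5, "z": 0, "ax": 0, "ay": 0, "az": 0}, {"x": -4.5, "y": -1.5, "z": 0, "ax": 0, "ay": 0, "az": 0}, {"x": -4.5, "y": -1.5, "z": 0, "ax": 0, "ay": 0, "az": 0}]}}

```text
t: 14.35
eef_pos: [0.5267, -0.1109, 0.1674]
ee_rot: [0.743, 0.669, 0.0, 0.0]
force: [0.1, -0.8, -0.6]
width: 0.0952
```

```bash
python3 - <<'E'
from h import *
go(497,-402,160,-79.2,'panel above')
E
```

```text
panel above t 14.35 old axes cm [-29.26   0.07   0.75] new axes cm [-8.37 28.04  0.74] turn [ 1.000e-03 -0.000e+00  1.278e+00]
```

>>> {"fn": "arm_command", "kwargs": {"motion": [{"x": -4.5, "y": 0, "z": 0, "ax": 0, "ay": 0, "az": 0}, {"x": -4.5, "y": 0, "z": 0, "ax": 0, "ay": 0, "az": 0}, {"x": -4.5, "y": 0, "z": 0, "ax": 0, "ay": 0, "az": 0}, {"x": -4.5, "y": 0, "z": 0, "ax": 0, "ay": 0, "az": 0}, {"x": -4.5, "y": 0, "z": 0, "ax": 0, "ay": 0, "az": 0}, {"x": -4, "y": 0, "z": 0, "ax": 0, "ay": 0, "az": 0}, {"x": -2.8, "y": 0, "z": 0, "ax": 0, "ay": 0, "az": 0}, {"x": 0, "y": 0, "z": 0, "ax": 0, "ay": 0, "az": 0.142}]}}

```text
t: 15.15
eef_pos: [0.4959, -0.4045, 0.167]
ee_rot: [0.791, 0.612, -0.0, 0.0]
force: [0.6, 1.1, -0.2]
width: 0.0949
```

>>> {"fn": "arm_command", "kwargs": {"motion": [{"x": 0, "y": 0, "z": 0, "ax": 0, "ay": 0, "az": 0.142}, {"x": 0, "y": 0, "z": 0, "ax": 0, "ay": 0, "az": 0.142}, {"x": 0, "y": 0, "z": 0, "ax": 0, "ay": 0, "az": 0.142}, {"x": 0, "y": 0, "z": 0, "ax": 0, "ay": 0, "az": 0.142}, {"x": 0, "y": 0, "z": 0, "ax": 0, "ay": 0, "az": 0.142}, {"x": 0, "y": 0, "z": 0, "ax": 0, "ay": 0, "az": 0.142}, {"x": 0, "y": 0, "z": 0, "ax": 0, "ay": 0, "az": 0.142}, {"x": 0, "y": 0, "z": 0, "ax": 0, "ay": 0, "az": 0.142}]}}

```text
t: 15.95
eef_pos: [0.4968, -0.401, 0.1671]
ee_rot: [0.996, 0.091, -0.0, -0.0]
force: [-0.4, -0.8, -0.6]
width: 0.0949
```

>>> {"fn": "arm_command", "kwargs": {"motion": [{"x": 0, "y": 0, "z": 0, "ax": 0, "ay": 0, "az": 0}, {"x": 0, "y": 0, "z": 0, "ax": 0, "ay": 0, "az": 0}]}}

```text
t: 16.15
eef_pos: [0.4968, -0.401, 0.1671]
ee_rot: [0.995, 0.095, -0.0, -0.0]
force: [0.5, 0.1, 0.2]
width: 0.0956
```

```bash
python3 - <<'E'
from h import *
go(497,-402,4,-79.2,'panel')
p,d,W=cloud("wrist","pics/w4.png"); top("wrist",W,497,-402,27,45,.14); det("wrist","panel_mid",W)
p,d,W=cloud("scene","pics/s4.png"); top("scene",W,600.6,59,85,105); top("scene",W,584,-100,85,105); top("scene",W,497,-402,27,40,.14)
p,d,W=cloud("top","pics/t4.png"); top("top",W,600.6,59,85,105); top("top",W,584,-100,85,105)
E
```

```text
panel t 16.15 old axes cm [ 0.    0.11 16.31] new axes cm [ 0.    0.11 16.31] turn [-0.     0.     0.002]
wrist 15380 mean [ 508.  -396.6   30.7] rect [ 486.6 -349.1  220.4  168.9   10.8]
wrist panel_mid 0.64 [286, 64, 358, 291] ztop 31.7 rect [496.8, -403.2, 220.7, 65.0, 11.8] top [496.8, -402.5, 220.4, 60.1, 10.8]
scene 418 mean [600.6  60.3  93.7] rect [599.8  59.1  49.3  50.1   9.3]
scene 341 mean [585.5 -99.1  93.4] rect [ 585.  -101.1   50.8   49.2   84. ]
scene 1191 mean [ 501.3 -400.4   30.9] rect [ 496.2 -402.1  221.9   64.6   10.5]
top 269 mean [598.6  58.6  92.7] rect [598.7  58.5  46.7  48.1  88.5]
top 276 mean [ 582.7 -100.9   92.6] rect [ 584.3 -100.6   48.7   50.4   88.8]
```

>>> {"fn": "arm_command", "kwargs": {"motion": [{"x": 0, "y": 0.15, "z": 3, "ax": 0, "ay": 0, "az": 0}, {"x": 0, "y": 0, "z": 4, "ax": 0, "ay": 0, "az": 0}, {"x": 0, "y": 0, "z": 4, "ax": 0, "ay": 0, "az": 0}, {"x": 0, "y": 0, "z": 3, "ax": 0, "ay": 0, "az": 0}, {"x": 0, "y": 0, "z": 1.5, "ax": 0, "ay": 0, "az": 0}, {"x": 0, "y": 0, "z": 0.7, "ax": 0, "ay": 0, "az": 0}, {"x": 0, "y": 0, "z": 0, "ax": 0, "ay": 0, "az": 0}, {"x": 0, "y": 0, "z": 0, "ax": 0, "ay": 0, "az": 0}]}}

```text
t: 17.15
eef_pos: [0.4983, -0.4035, 0.0071]
ee_rot: [0.996, 0.094, 0.001, 0.001]
force: [-0.6, -0.1, 0.6]
width: 0.0954
```

>>> {"fn": "arm_command", "kwargs": {"motion": [{"x": 0, "y": 0, "z": 0, "ax": 0, "ay": 0, "az": 0}, {"x": 0, "y": 0, "z": 0, "ax": 0, "ay": 0, "az": 0}, {"x": 0, "y": 0, "z": 0, "ax": 0, "ay": 0, "az": 0}, {"x": 0, "y": 0, "z": 0, "ax": 0, "ay": 0, "az": 0}, {"x": 0, "y": 0, "z": 0, "ax": 0, "ay": 0, "az": 0}, {"x": 0, "y": 0, "z": 0, "ax": 0, "ay": 0, "az": 0}, {"x": 0, "y": 0, "z": 0, "ax": 0, "ay": 0, "az": 0}, {"x": 0, "y": 0, "z": 0, "ax": 0, "ay": 0, "az": 0}], "gripper": 255, "grip_force": 40}}

```text
t: 17.95
eef_pos: [0.4971, -0.4024, 0.0053]
ee_rot: [0.996, 0.094, -0.0, -0.0]
force: [-1.1, 1.4, 2.6]
width: 0.0597
```

>>> {"fn": "arm_command", "kwargs": {"motion": [{"x": 0, "y": 0, "z": -1.5, "ax": 0, "ay": 0, "az": 0}, {"x": 0, "y": 0, "z": -3, "ax": 0, "ay": 0, "az": 0}, {"x": 0, "y": 0, "z": -4, "ax": 0, "ay": 0, "az": 0}, {"x": 0, "y": 0, "z": -4, "ax": 0, "ay": 0, "az": 0}, {"x": 0, "y": 0, "z": -3, "ax": 0, "ay": 0, "az": 0}, {"x": 0, "y": 0, "z": -1, "ax": 0, "ay": 0, "az": 0}, {"x": 0, "y": 0, "z": 0, "ax": 0, "ay": 0, "az": 0}]}}

```text
t: 18.65
eef_pos: [0.4977, -0.4031, 0.1722]
ee_rot: [0.996, 0.094, 0.001, 0.001]
force: [-0.4, -0.5, -3.9]
width: 0.0596
```

```bash
python3 - <<'E'
from h import *
go(592,-21,100,-6,'tray')
p,d,W=cloud("scene","pics/s5.png"); o=bot.get_obs(); top("scene",W,*(o['eef_pos'][:2]*1e3),170,203,.12)
E
```

```text
tray t 18.65 old axes cm [ 16.38 -35.8    7.15] new axes cm [38.99  5.38  7.22] turn [ 0.004  0.    -1.278]
scene 1617 mean [ 523.2 -385.6  191.5] rect [ 497.2 -402.   222.3   76.3   12.4]
```

>>> {"fn": "arm_command", "kwargs": {"motion": [{"x": 0, "y": 0, "z": 0, "ax": 0, "ay": 0, "az": -0.142}, {"x": 0, "y": 0, "z": 0, "ax": 0, "ay": 0, "az": -0.142}, {"x": 0, "y": 0, "z": 0, "ax": 0, "ay": 0, "az": -0.142}, {"x": 0, "y": 0, "z": 0, "ax": 0, "ay": 0, "az": -0.142}, {"x": 0, "y": 0, "z": 0, "ax": 0, "ay": 0, "az": -0.142}, {"x": 0, "y": 0, "z": 0, "ax": 0, "ay": 0, "az": -0.142}, {"x": 0, "y": 0, "z": 0, "ax": 0, "ay": 0, "az": -0.142}, {"x": 0, "y": 0, "z": 0, "ax": 0, "ay": 0, "az": -0.142}]}}

```text
t: 19.5
eef_pos: [0.4956, -0.4011, 0.166]
ee_rot: [0.787, 0.617, -0.0, -0.003]
force: [-1.1, 0.8, -2.9]
width: 0.0596
```

>>> {"fn": "arm_command", "kwargs": {"motion": [{"x": 0, "y": 0, "z": 0, "ax": 0, "ay": 0, "az": -0.142}, {"x": 2.5, "y": 0.4, "z": 0, "ax": 0, "ay": 0, "az": 0}, {"x": 4, "y": 0.6, "z": 0, "ax": 0, "ay": 0, "az": 0}, {"x": 4.5, "y": 0.6, "z": 0, "ax": 0, "ay": 0, "az": 0}, {"x": 4.5, "y": 0.6, "z": 0, "ax": 0, "ay": 0, "az": 0}, {"x": 4.5, "y": 0.6, "z": 0, "ax": 0, "ay": 0, "az": 0}, {"x": 4.5, "y": 0.6, "z": 0, "ax": 0, "ay": 0, "az": 0}, {"x": 4.5, "y": 0.6, "z": 0, "ax": 0, "ay": 0, "az": 0}]}}

```text
t: 20.3
eef_pos: [0.5656, -0.1159, 0.1665]
ee_rot: [0.743, 0.669, -0.001, -0.002]
force: [-0.0, -0.2, -3.0]
width: 0.0597
```

>>> {"fn": "arm_command", "kwargs": {"motion": [{"x": 4.5, "y": 0.6, "z": 0, "ax": 0, "ay": 0, "az": 0}, {"x": 3, "y": 0.4, "z": 0, "ax": 0, "ay": 0, "az": 0}, {"x": 2, "y": 0.3, "z": 0, "ax": 0, "ay": 0, "az": 0}, {"x": 0.5, "y": 0, "z": 1.5, "ax": 0, "ay": 0, "az": 0}, {"x": 0, "y": 0, "z": 2, "ax": 0, "ay": 0, "az": 0}, {"x": 0, "y": 0, "z": 1, "ax": 0, "ay": 0, "az": 0}, {"x": 0, "y": 0, "z": 0, "ax": 0, "ay": 0, "az": 0}, {"x": 0, "y": 0, "z": 0, "ax": 0, "ay": 0, "az": 0}]}}

```text
t: 21.1
eef_pos: [0.5901, -0.0208, 0.1241]
ee_rot: [0.744, 0.669, -0.001, -0.001]
force: [0.5, 0.4, -2.0]
width: 0.0601
```

```bash
python3 - <<'E'
from h import *
go(592,-21,98.5,-6,'tray')
p,d,W=cloud("top","pics/t6.png"); p,d,W=cloud("scene","pics/s6.png"); det("scene","panel_mid",W)
a=cv2.imread("pics/s6.png")[120:340,140:400]; cv2.imwrite("pics/s6c.png",cv2.resize(a,None,fx=2.5,fy=2.5))
E
```

```text
tray t 21.1 old axes cm [-0.    0.2   2.56] new axes cm [-0.    0.19  2.56] turn [-0.002  0.    -0.001]
scene panel_mid 0.91 [232, 176, 305, 257] ztop 152.9 rect [568.0, -16.1, 222.3, 106.4, 80.3] top [589.1, -20.5, 221.3, 65.4, 81.9]
scene panel_mid 0.67 [182, 177, 198, 196] ztop 72.7 rect [639.6, -299.7, 68.4, 35.1, 77.2] top [645.1, -282.3, 15.3, 16.6, 75.0]
```

View pics/s6c.png

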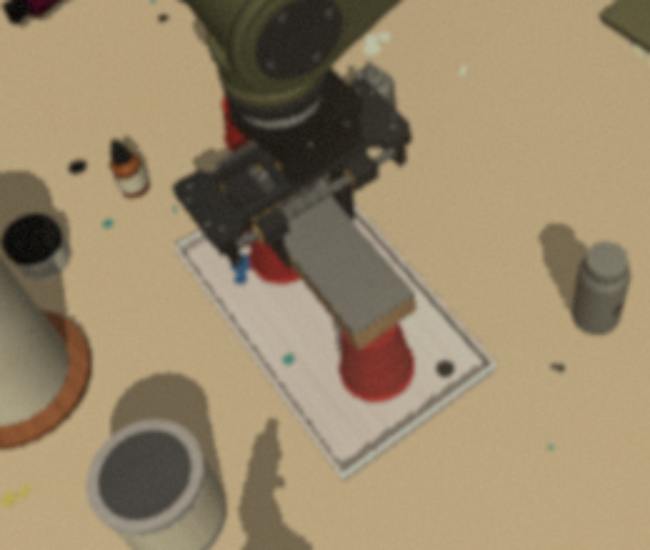

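The panel is held over both cups at crop (345,260), about 25 mm above them and in line. Lowering it.

>>> {"fn": "arm_command", "kwargs": {"motion": [{"x": 0, "y": 0.15, "z": 0.8, "ax": 0, "ay": 0, "az": 0}, {"x": 0, "y": 0, "z": 0.8, "ax": 0, "ay": 0, "az": 0}, {"x": 0, "y": 0, "z": 0.4, "ax": 0, "ay": 0, "az": 0}, {"x": 0, "y": 0, "z": 0.2, "ax": 0, "ay": 0, "az": 0}, {"x": 0, "y": 0, "z": 0.1, "ax": 0, "ay": 0, "az": 0}, {"x": 0, "y": 0, "z": 0, "ax": 0, "ay": 0, "az": 0}, {"x": 0, "y": 0, "z": 0, "ax": 0, "ay": 0, "az": 0}, {"x": 0, "y": 0, "z": 0, "ax": 0, "ay": 0, "az": 0}]}}

```text
t: 22.05
eef_pos: [0.5924, -0.0203, 0.1026]
ee_rot: [0.743, 0.669, 0.0, 0.0]
force: [0.1, -0.5, -2.9]
width: 0.06
```

```bash
python3 - <<'E'
from h import *
go(592,-21,98.5,-6,'tray')
p,d,W=cloud("scene","pics/s7.png")
s=bot.silhouettes("panel_mid","scene")[0]
P=W[s['region']]*1000; P=P[(P[:,2]>112)&(P[:,2]<140)]
A=np.c_[P[:,:2]-[592,-21],np.ones(len(P))]; k=np.linalg.lstsq(A,P[:,2],rcond=None)[0]
for _ in range(5):
    r=P[:,2]-A@k; g=abs(r)<4; k=np.linalg.lstsq(A[g],P[g,2],rcond=None)[0]
print(s['score'],'slope x,y,z',k,g.sum()); print(bot.get_obs()['force'])
E
```

```text
tray t 22.05 old axes cm [-0.07 -0.04  0.4 ] new axes cm [-0.07 -0.04  0.41] turn [ 0.001 -0.    -0.   ]
0.87 slope x,y,z [-9.51336427e-04 -2.76302639e-04  1.28155726e+02] 1495
[-0.17523338 -0.18418908 -2.66224524]
```

>>> {"fn": "arm_command", "kwargs": {"motion": [{"x": -0.05, "y": 0, "z": 0.15, "ax": 0, "ay": 0, "az": 0}, {"x": 0, "y": 0, "z": 0.15, "ax": 0, "ay": 0, "az": 0}, {"x": 0, "y": 0, "z": 0.1, "ax": 0, "ay": 0, "az": 0}, {"x": 0, "y": 0, "z": 0, "ax": 0, "ay": 0, "az": 0}, {"x": 0, "y": 0, "z": 0, "ax": 0, "ay": 0, "az": 0}, {"x": 0, "y": 0, "z": 0, "ax": 0, "ay": 0, "az": 0}]}}

```text
t: 22.75
eef_pos: [0.5921, -0.0208, 0.0983]
ee_rot: [0.743, 0.669, -0.0, -0.0]
force: [-0.5, 0.3, -0.4]
width: 0.0599
```

>>> {"fn": "arm_command", "kwargs": {"motion": [{"x": 0, "y": 0, "z": 0, "ax": 0, "ay": 0, "az": 0}, {"x": 0, "y": 0, "z": 0, "ax": 0, "ay": 0, "az": 0}, {"x": 0, "y": 0, "z": 0, "ax": 0, "ay": 0, "az": 0}, {"x": 0, "y": 0, "z": 0, "ax": 0, "ay": 0, "az": 0}, {"x": 0, "y": 0, "z": 0, "ax": 0, "ay": 0, "az": 0}, {"x": 0, "y": 0, "z": 0, "ax": 0, "ay": 0, "az": 0}], "gripper": 0}}

```text
t: 23.35
eef_pos: [0.5922, -0.0208, 0.0982]
ee_rot: [0.743, 0.669, 0.0, 0.0]
force: [-0.2, 0.3, -0.1]
width: 0.0944
```

>>> {"fn": "arm_command", "kwargs": {"motion": [{"x": 0, "y": 0, "z": -1, "ax": 0, "ay": 0, "az": 0}, {"x": 0, "y": 0, "z": -2.5, "ax": 0, "ay": 0, "az": 0}, {"x": 0, "y": 0, "z": -3.5, "ax": 0, "ay": 0, "az": 0}, {"x": 0, "y": 0, "z": -2, "ax": 0, "ay": 0, "az": 0}, {"x": 0, "y": 0, "z": 0, "ax": 0, "ay": 0, "az": 0}]}}

```text
t: 23.85
eef_pos: [0.5947, -0.0211, 0.1934]
ee_rot: [0.743, 0.669, 0.003, 0.003]
force: [-0.8, 1.0, -0.1]
width: 0.0953
```

```bash
python3 - <<'E'
from h import *
print(bot.get_obs()['width'])
go(410,-156,180,-6,'spout above')
for n in("scene","top"):
    p,d,W=cloud(n,f"pics/{n}8.png"); det(n,"panel_mid",W); det(n,"spout_bottle_mid",W,.5)
E
```

```text
0.09526782691496796
spout above t 23.85 old axes cm [-15.35 -16.97   1.2 ] new axes cm [-15.35 -16.96   1.34] turn [ 0.009  0.    -0.   ]
scene panel_mid 0.69 [241, 182, 306, 263] ztop 125.8 rect [602.1, -13.8, 204.7, 80.3, 83.8] top [602.1, -14.0, 204.3, 80.3, 83.8]
scene spout_bottle_mid 0.55 [285, 163, 301, 177] ztop 50.4 rect [470.5, -75.7, 226.5, 39.3, 50.9] top [474.4, -64.5, 204.5, 27.7, 52.0]
top spout_bottle_mid 0.63 [376, 207, 395, 230] ztop 106.0 rect [409.0, -155.4, 44.9, 44.8, 40.3] top [409.8, -156.6, 25.5, 26.4, 71.3]
```

>>> {"fn": "arm_command", "kwargs": {"motion": [{"x": -2.5, "y": -2.8, "z": 0, "ax": 0, "ay": 0, "az": 0}, {"x": -3, "y": -3.4, "z": 0, "ax": 0, "ay": 0, "az": 0}, {"x": -3, "y": -3.4, "z": 0, "ax": 0, "ay": 0, "az": 0}, {"x": -3, "y": -3.4, "z": 0, "ax": 0, "ay": 0, "az": 0}, {"x": -2.3, "y": -2.4, "z": 0, "ax": 0, "ay": 0, "az": 0}, {"x": -1.5, "y": -1.4, "z": 0, "ax": 0, "ay": 0, "az": 0}, {"x": 0, "y": 0, "z": 0, "ax": 0, "ay": 0, "az": 0}, {"x": 0, "y": 0, "z": 0, "ax": 0, "ay": 0, "az": 0}]}}

```text
t: 24.95
eef_pos: [0.4088, -0.1553, 0.1875]
ee_rot: [0.744, 0.669, 0.0, -0.0]
force: [-0.3, 0.8, 0.3]
width: 0.0946
```

```bash
python3 - <<'E'
from h import *
go(410,-156,46,-6,'spout')
for n in("scene","top"):
    p,d,W=cloud(n,f"pics/{n}9.png"); det(n,"panel_mid",W); top(n,W,592,-21,115,135,.14)
E
```

```text
spout t 24.95 old axes cm [-0.07  0.13 14.15] new axes cm [-0.06  0.12 14.15] turn [-0.001 -0.001 -0.001]
scene panel_mid 0.76 [232, 181, 307, 262] ztop 125.9 rect [586.8, -62.9, 306.0, 60.6, 83.9] top [591.2, -21.4, 222.6, 60.6, 83.9]
scene 2422 mean [593.1 -13.3 123.7] rect [591.2 -21.4 222.6  60.9  84.1]
top panel_mid 0.92 [294, 136, 380, 166] ztop 125.9 rect [612.2, -21.5, 247.6, 103.7, 83.9] top [591.7, -20.6, 220.1, 62.3, 83.9]
top panel_mid 0.48 [178, 192, 205, 220] ztop 8.6 rect [469.4, 402.2, 82.4, 81.8, 56.4] top [469.4, 402.2, 82.4, 81.8, 56.4]
top 1871 mean [590.5 -20.9 122.7] rect [591.7 -20.6 220.1  62.3  83.9]
```

View pics/scene9.png

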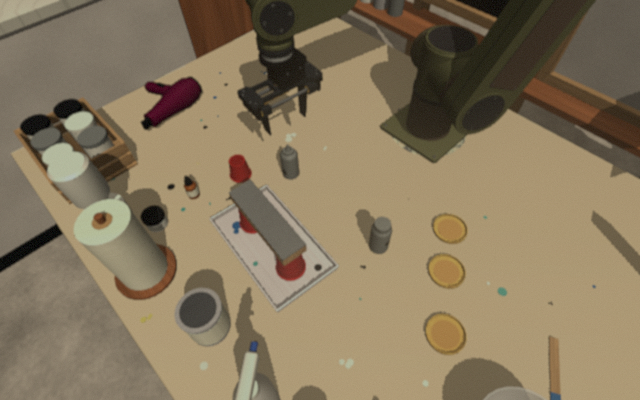

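The panel lies level on both cups at scene (265,220), centred at (591.5, -21) at 84°, matching the tray. Grasping the spout bottle next.

>>> {"fn": "arm_command", "kwargs": {"motion": [{"x": -0.05, "y": 0.1, "z": 3, "ax": 0, "ay": 0, "az": 0}, {"x": 0, "y": 0, "z": 3.5, "ax": 0, "ay": 0, "az": 0}, {"x": 0, "y": 0, "z": 3.5, "ax": 0, "ay": 0, "az": 0}, {"x": 0, "y": 0, "z": 2.5, "ax": 0, "ay": 0, "az": 0}, {"x": 0, "y": 0, "z": 1.6, "ax": 0, "ay": 0, "az": 0}, {"x": 0, "y": 0, "z": 0, "ax": 0, "ay": 0, "az": 0}, {"x": 0, "y": 0, "z": 0, "ax": 0, "ay": 0, "az": 0}]}}

```text
t: 25.85
eef_pos: [0.4104, -0.1557, 0.0473]
ee_rot: [0.743, 0.669, -0.0, -0.0]
force: [0.4, -0.5, -0.0]
width: 0.095
```

>>> {"fn": "arm_command", "kwargs": {"motion": [{"x": 0, "y": 0, "z": 0, "ax": 0, "ay": 0, "az": 0}, {"x": 0, "y": 0, "z": 0, "ax": 0, "ay": 0, "az": 0}, {"x": 0, "y": 0, "z": 0, "ax": 0, "ay": 0, "az": 0}, {"x": 0, "y": 0, "z": 0, "ax": 0, "ay": 0, "az": 0}, {"x": 0, "y": 0, "z": 0, "ax": 0, "ay": 0, "az": 0}, {"x": 0, "y": 0, "z": 0, "ax": 0, "ay": 0, "az": 0}, {"x": 0, "y": 0, "z": 0, "ax": 0, "ay": 0, "az": 0}, {"x": 0, "y": 0, "z": 0, "ax": 0, "ay": 0, "az": 0}], "gripper": 255, "grip_force": 25}}

```text
t: 26.65
eef_pos: [0.4101, -0.156, 0.0472]
ee_rot: [0.743, 0.669, 0.0, 0.0]
force: [0.4, -0.1, 0.6]
width: 0.0475
```

```bash
python3 - <<'E'
from h import *
go(469,402.3,200,-6,'lid above')
E
```

```text
lid above t 26.65 old axes cm [ 5.614e+01  1.000e-02 -1.528e+01] new axes cm [ 5.614e+01  2.000e-02 -1.528e+01] turn [ 0.  0. -0.]
```

>>> {"fn": "arm_command", "kwargs": {"motion": [{"x": 0, "y": 0, "z": -2, "ax": 0, "ay": 0, "az": 0}, {"x": 0, "y": 0, "z": -3.5, "ax": 0, "ay": 0, "az": 0}, {"x": 0, "y": 0, "z": -4, "ax": 0, "ay": 0, "az": 0}, {"x": 0, "y": 0, "z": -3.5, "ax": 0, "ay": 0, "az": 0}, {"x": 2, "y": 0, "z": -2, "ax": 0, "ay": 0, "az": 0}, {"x": 3.5, "y": 0, "z": 0, "ax": 0, "ay": 0, "az": 0}, {"x": 4.5, "y": 0, "z": 0, "ax": 0, "ay": 0, "az": 0}, {"x": 4.5, "y": 0, "z": 0, "ax": 0, "ay": 0, "az": 0}]}}

```text
t: 27.45
eef_pos: [0.4248, -0.0106, 0.197]
ee_rot: [0.744, 0.668, 0.0, -0.0]
force: [0.5, -0.2, -2.6]
width: 0.0474
```

>>> {"fn": "arm_command", "kwargs": {"motion": [{"x": 4.5, "y": 0, "z": 0, "ax": 0, "ay": 0, "az": 0}, {"x": 4.5, "y": 0, "z": 0, "ax": 0, "ay": 0, "az": 0}, {"x": 4.5, "y": 0, "z": 0, "ax": 0, "ay": 0, "az": 0}, {"x": 4.5, "y": 0, "z": 0, "ax": 0, "ay": 0, "az": 0}, {"x": 4.5, "y": 0, "z": 0, "ax": 0, "ay": 0, "az": 0}, {"x": 4.5, "y": 0, "z": 0, "ax": 0, "ay": 0, "az": 0}, {"x": 4.5, "y": 0, "z": 0, "ax": 0, "ay": 0, "az": 0}, {"x": 4, "y": 0, "z": 0, "ax": 0, "ay": 0, "az": 0}]}}

```text
t: 28.25
eef_pos: [0.4618, 0.3433, 0.1963]
ee_rot: [0.743, 0.669, -0.001, -0.0]
force: [0.9, 0.0, -2.3]
width: 0.0477
```

>>> {"fn": "arm_command", "kwargs": {"motion": [{"x": 3, "y": 0, "z": 0, "ax": 0, "ay": 0, "az": 0}, {"x": 2.1, "y": 0, "z": 0, "ax": 0, "ay": 0, "az": 0}, {"x": 1, "y": 0, "z": 2, "ax": 0, "ay": 0, "az": 0}, {"x": 0, "y": 0, "z": 4, "ax": 0, "ay": 0, "az": 0}, {"x": 0, "y": 0, "z": 4, "ax": 0, "ay": 0, "az": 0}, {"x": 0, "y": 0, "z": 1.5, "ax": 0, "ay": 0, "az": 0}, {"x": 0, "y": 0, "z": 0, "ax": 0, "ay": 0, "az": 0}, {"x": 0, "y": 0, "z": 0, "ax": 0, "ay": 0, "az": 0}]}}

```text
t: 29.05
eef_pos: [0.4695, 0.4024, 0.0834]
ee_rot: [0.743, 0.669, 0.001, 0.0]
force: [0.9, -0.4, -0.6]
width: 0.0479
```

```bash
python3 - <<'E'
from h import *
print(bot.get_obs()['width'])
go(469,402.3,50,-6,'lid')
p,d,W=cloud("scene","pics/s10.png"); det("scene","tin_lid",W)
a=cv2.imread("pics/s10.png")[220:400,340:640]; cv2.imwrite("pics/s10c.png",cv2.resize(a,None,fx=2.2,fy=2.2))
E
```

```text
0.04791644907003903
lid t 29.05 old axes cm [-0.02 -0.05  3.34] new axes cm [-0.01 -0.05  3.34] turn [ 0.001 -0.001 -0.   ]
scene tin_lid 0.77 [426, 253, 462, 290] ztop 10.2 rect [405.9, 347.8, 224.1, 77.0, 29.3] top [405.9, 347.8, 224.1, 77.0, 29.3]
scene tin_lid 0.77 [435, 215, 467, 245] ztop 10.4 rect [329.3, 296.4, 278.9, 73.4, 28.8] top [329.3, 296.4, 278.9, 73.4, 28.8]
scene tin_lid 0.68 [426, 329, 463, 355] ztop 10.6 rect [487.9, 411.5, 41.0, 81.1, 28.4] top [487.9, 411.5, 41.0, 81.1, 28.4]
```

View pics/s10c.png

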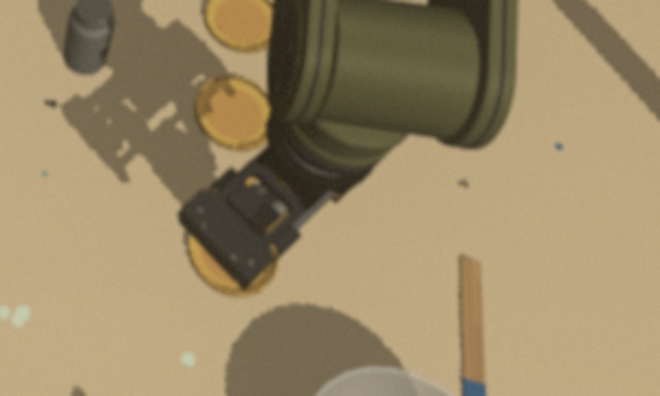

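The gripper is right over the left-most lid at crop (235,240). Lowering the bottle.

>>> {"fn": "arm_command", "kwargs": {"motion": [{"x": 0, "y": 0, "z": 1.5, "ax": 0, "ay": 0, "az": 0}, {"x": 0, "y": 0, "z": 1, "ax": 0, "ay": 0, "az": 0}, {"x": 0, "y": 0, "z": 0.5, "ax": 0, "ay": 0, "az": 0}, {"x": 0, "y": 0, "z": 0.3, "ax": 0, "ay": 0, "az": 0}, {"x": 0, "y": 0, "z": 0, "ax": 0, "ay": 0, "az": 0}, {"x": 0, "y": 0, "z": 0, "ax": 0, "ay": 0, "az": 0}, {"x": 0, "y": 0, "z": 0, "ax": 0, "ay": 0, "az": 0}]}}

```text
t: 29.85
eef_pos: [0.4687, 0.4019, 0.0492]
ee_rot: [0.743, 0.669, -0.0, -0.0]
force: [-0.8, -0.7, 0.2]
width: 0.0476
```

Contact height reached. Releasing and lifting.

>>> {"fn": "arm_command", "kwargs": {"motion": [{"x": 0, "y": 0, "z": 0, "ax": 0, "ay": 0, "az": 0}, {"x": 0, "y": 0, "z": 0, "ax": 0, "ay": 0, "az": 0}, {"x": 0, "y": 0, "z": 0, "ax": 0, "ay": 0, "az": 0}, {"x": 0, "y": 0, "z": 0, "ax": 0, "ay": 0, "az": 0}, {"x": 0, "y": 0, "z": 0, "ax": 0, "ay": 0, "az": 0}, {"x": 0, "y": 0, "z": 0, "ax": 0, "ay": 0, "az": 0}, {"x": 0, "y": 0, "z": 0, "ax": 0, "ay": 0, "az": 0}], "gripper": 0}}

```text
t: 30.55
eef_pos: [0.4688, 0.402, 0.0491]
ee_rot: [0.743, 0.669, 0.0, -0.0]
force: [-0.4, -0.7, 0.1]
width: 0.0939
```

>>> {"fn": "arm_command", "kwargs": {"motion": [{"x": 0, "y": 0, "z": -1.5, "ax": 0, "ay": 0, "az": 0}, {"x": 0, "y": 0, "z": -3, "ax": 0, "ay": 0, "az": 0}, {"x": 0, "y": 0, "z": -4, "ax": 0, "ay": 0, "az": 0}, {"x": 0, "y": 0, "z": -4, "ax": 0, "ay": 0, "az": 0}, {"x": 0, "y": 0, "z": -3, "ax": 0, "ay": 0, "az": 0}, {"x": -4, "y": 0, "z": -1.5, "ax": 0, "ay": 0, "az": 0}, {"x": -4.5, "y": 0, "z": 0, "ax": 0, "ay": 0, "az": 0}, {"x": -4.5, "y": 0, "z": 0, "ax": 0, "ay": 0, "az": 0}]}}

```text
t: 31.35
eef_pos: [0.4553, 0.2719, 0.2217]
ee_rot: [0.743, 0.67, 0.002, 0.001]
force: [1.1, -1.7, -0.5]
width: 0.0951
```

>>> {"fn": "arm_command", "kwargs": {"motion": [{"x": -4.8, "y": 0, "z": 0, "ax": 0, "ay": 0, "az": 0}, {"x": -4.8, "y": 0, "z": 0, "ax": 0, "ay": 0, "az": 0}, {"x": -4.8, "y": 0, "z": 0, "ax": 0, "ay": 0, "az": 0}, {"x": -4.8, "y": 0, "z": 0, "ax": 0, "ay": 0, "az": 0}, {"x": -4.8, "y": 0, "z": 0, "ax": 0, "ay": 0, "az": 0}, {"x": -4.8, "y": 0, "z": 0, "ax": 0, "ay": 0, "az": 0}, {"x": -4.8, "y": 0, "z": 0, "ax": 0, "ay": 0, "az": 0}, {"x": -4.8, "y": 0, "z": 0, "ax": 0, "ay": 0, "az": 0}]}}

```text
t: 32.15
eef_pos: [0.4145, -0.1111, 0.2208]
ee_rot: [0.743, 0.669, 0.001, 0.001]
force: [1.5, 0.5, -0.4]
width: 0.095
```

```bash
python3 - <<'E'
from h import *
go(643.3,-282.6,170,-6,'dropper -6')
go(643.3,-282.6,170,-84,'dropper -84')
for n in("scene","top"):
    p,d,W=cloud(n,f"pics/{n}11.png"); det(n,"dropper_mid",W,.3); top(n,W,469,402,90,125); top(n,W,469,402,3,14,.05)
E
```

```text
dropper -6 t 32.15 old axes cm [-14.66  24.54   5.16] new axes cm [-14.67  24.55   5.08] turn [ 0.003  0.001 -0.   ]
dropper -84 t 32.15 old axes cm [-14.66  24.54   5.16] new axes cm [20.97 19.45  5.08] turn [ 3.000e-03 -1.000e-03  1.361e+00]
scene dropper_mid 0.58 [181, 175, 199, 199] ztop 74.8 rect [636.8, -305.7, 81.5, 32.0, 71.6] top [644.6, -281.6, 12.0, 14.1, 10.4]
scene 234 mean [471.7 400.   99.9] rect [468.9 399.6  33.3  33.8  25.5]
scene 516 mean [480.8 405.    6. ] rect [474.4 402.2  78.5  96.3   4.9]
top dropper_mid 0.48 [418, 129, 438, 145] ztop 74.4 rect [641.1, -281.1, 34.0, 24.2, 53.4] top [642.7, -281.5, 18.1, 8.5, 21.5]
top 105 mean [467.4 397.8  99.8] rect [467.1 399.5  28.   31.7  88.4]
top 202 mean [462.6 393.1   6.2] rect [464.3 397.7  86.2  93.5  49.4]
```

View pics/scene11.png

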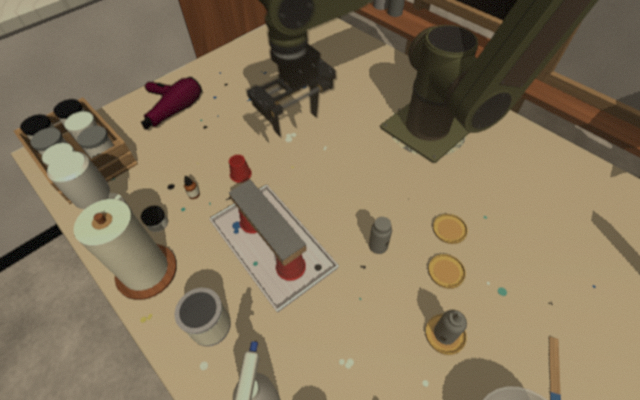

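The spout bottle stands in the left-most lid at scene (450,327). The dropper is at (191,187). Moving to the dropper and turning the jaws.

>>> {"fn": "arm_command", "kwargs": {"motion": [{"x": -2.4, "y": 4, "z": 0, "ax": 0, "ay": 0, "az": 0}, {"x": -2.4, "y": 4, "z": 0, "ax": 0, "ay": 0, "az": 0}, {"x": -2.4, "y": 4, "z": 0, "ax": 0, "ay": 0, "az": 0}, {"x": -2.4, "y": 4, "z": 0, "ax": 0, "ay": 0, "az": 0}, {"x": -2.4, "y": 4, "z": 0, "ax": 0, "ay": 0, "az": 0}, {"x": -1.8, "y": 3, "z": 0, "ax": 0, "ay": 0, "az": 0}, {"x": -0.9, "y": 1.5, "z": 0, "ax": 0, "ay": 0, "az": 0}, {"x": 0, "y": 0, "z": 0.5, "ax": 0, "ay": 0, "az": 0.136}]}}

```text
t: 33.15
eef_pos: [0.6461, -0.2798, 0.2147]
ee_rot: [0.787, 0.617, 0.0, 0.001]
force: [-0.8, 0.8, -0.4]
width: 0.0955
```

>>> {"fn": "arm_command", "kwargs": {"motion": [{"x": 0, "y": 0, "z": 0.5, "ax": 0, "ay": 0, "az": 0.136}, {"x": 0, "y": 0, "z": 0.5, "ax": 0, "ay": 0, "az": 0.136}, {"x": 0, "y": 0, "z": 0.5, "ax": 0, "ay": 0, "az": 0.136}, {"x": 0, "y": 0, "z": 0.5, "ax": 0, "ay": 0, "az": 0.136}, {"x": 0, "y": 0, "z": 0.5, "ax": 0, "ay": 0, "az": 0.136}, {"x": 0, "y": 0, "z": 0.5, "ax": 0, "ay": 0, "az": 0.136}, {"x": 0, "y": 0, "z": 0.5, "ax": 0, "ay": 0, "az": 0.136}, {"x": 0, "y": 0, "z": 0.5, "ax": 0, "ay": 0, "az": 0.136}]}}

```text
t: 33.95
eef_pos: [0.6444, -0.278, 0.1744]
ee_rot: [0.993, 0.12, 0.0, -0.0]
force: [0.2, -1.1, -0.4]
width: 0.0952
```

>>> {"fn": "arm_command", "kwargs": {"motion": [{"x": 0, "y": 0, "z": 0.5, "ax": 0, "ay": 0, "az": 0.136}, {"x": 0, "y": 0, "z": 0, "ax": 0, "ay": 0, "az": 0}, {"x": 0, "y": 0, "z": 0, "ax": 0, "ay": 0, "az": 0}]}}

```text
t: 34.25
eef_pos: [0.6439, -0.2791, 0.1694]
ee_rot: [0.998, 0.055, 0.0, -0.0]
force: [0.4, 0.4, -0.2]
width: 0.0954
```

```bash
python3 - <<'E'
from h import *
go(643.5,-282,10,-84,'dropper')
p,d,W=cloud("wrist","pics/w12.png"); det("wrist","dropper_mid",W,.2); top("wrist",W,643,-282,50,90,.03); top("wrist",W,643,-282,15,43,.03)
p,d,W=cloud("scene"); top("scene",W,643,-282,15,43,.03)
E
```

```text
dropper t 34.25 old axes cm [-0.07  0.29 15.94] new axes cm [-0.07  0.28 15.94] turn [-0.    -0.     0.006]
wrist dropper_mid 0.63 [310, 166, 344, 210] ztop 78.1 rect [647.1, -284.5, 29.2, 32.9, 10.2] top [645.6, -284.1, 11.6, 12.5, 29.0]
wrist 494 mean [ 648.1 -283.6   66.7] rect [ 645.4 -284.2   20.2   20.1   52.4]
wrist 216 mean [ 657.9 -282.1   30.6] rect [ 652.  -281.6   18.6   31.7   23. ]
scene 96 mean [ 647.1 -273.1   29.7] rect [ 646.9 -277.7   20.2   32.4   66.9]
```

View pics/w12.png

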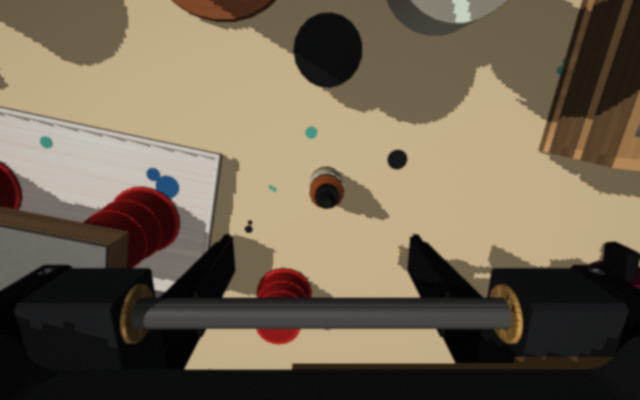

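The wrist view shows the dropper at (326,187), clear of the short cup at (283,305) and the black mug at (328,50). Descending on it.

>>> {"fn": "arm_command", "kwargs": {"motion": [{"x": 0.05, "y": 0.4, "z": 3, "ax": 0, "ay": 0, "az": 0}, {"x": 0, "y": 0, "z": 4, "ax": 0, "ay": 0, "az": 0}, {"x": 0, "y": 0, "z": 4, "ax": 0, "ay": 0, "az": 0}, {"x": 0, "y": 0, "z": 3, "ax": 0, "ay": 0, "az": 0}, {"x": 0, "y": 0, "z": 1.3, "ax": 0, "ay": 0, "az": 0}, {"x": 0, "y": 0, "z": 0.5, "ax": 0, "ay": 0, "az": 0}, {"x": 0, "y": 0, "z": 0, "ax": 0, "ay": 0, "az": 0}, {"x": 0, "y": 0, "z": 0, "ax": 0, "ay": 0, "az": 0}]}}

```text
t: 35.2
eef_pos: [0.6456, -0.2858, 0.0137]
ee_rot: [0.999, 0.053, 0.002, 0.001]
force: [-0.3, 0.5, -0.7]
width: 0.0949
```

>>> {"fn": "arm_command", "kwargs": {"motion": [{"x": 0, "y": 0, "z": 0, "ax": 0, "ay": 0, "az": 0}, {"x": 0, "y": 0, "z": 0, "ax": 0, "ay": 0, "az": 0}, {"x": 0, "y": 0, "z": 0, "ax": 0, "ay": 0, "az": 0}, {"x": 0, "y": 0, "z": 0, "ax": 0, "ay": 0, "az": 0}, {"x": 0, "y": 0, "z": 0, "ax": 0, "ay": 0, "az": 0}, {"x": 0, "y": 0, "z": 0, "ax": 0, "ay": 0, "az": 0}, {"x": 0, "y": 0, "z": 0, "ax": 0, "ay": 0, "az": 0}, {"x": 0, "y": 0, "z": 0, "ax": 0, "ay": 0, "az": 0}], "gripper": 255, "grip_force": 20}}

```text
t: 36.0
eef_pos: [0.644, -0.285, 0.0111]
ee_rot: [0.999, 0.053, -0.0, -0.0]
force: [0.3, -0.4, -1.1]
width: 0.0368
```

>>> {"fn": "arm_command", "kwargs": {"motion": [{"x": 0, "y": 0, "z": -1.5, "ax": 0, "ay": 0, "az": 0}, {"x": 0, "y": 0, "z": -3, "ax": 0, "ay": 0, "az": 0}, {"x": 0, "y": 0, "z": -4, "ax": 0, "ay": 0, "az": 0}, {"x": 0, "y": 0, "z": -4, "ax": 0, "ay": 0, "az": 0}, {"x": 0, "y": 0, "z": -3.5, "ax": 0, "ay": 0, "az": 0}, {"x": 0, "y": 0, "z": 0, "ax": 0, "ay": 0, "az": 0}]}}

```text
t: 36.6
eef_pos: [0.6476, -0.2868, 0.1807]
ee_rot: [0.999, 0.053, 0.006, 0.004]
force: [0.3, -0.5, 0.5]
width: 0.0315
```

```bash
python3 - <<'E'
from h import *
go(463,-7,100,-84,'place')
E
```

```text
place t 36.6 old axes cm [-15.49 -29.84   7.66] new axes cm [-15.44 -29.76   8.07] turn [ 0.008 -0.012  0.001]
```

>>> {"fn": "arm_command", "kwargs": {"motion": [{"x": -1, "y": -2, "z": 0, "ax": 0, "ay": 0, "az": 0}, {"x": -2.1, "y": -4, "z": 0, "ax": 0, "ay": 0, "az": 0}, {"x": -2.1, "y": -4, "z": 0, "ax": 0, "ay": 0, "az": 0}, {"x": -2.1, "y": -4, "z": 0, "ax": 0, "ay": 0, "az": 0}, {"x": -2.1, "y": -4, "z": 0, "ax": 0, "ay": 0, "az": 0}, {"x": -2.1, "y": -4, "z": 0, "ax": 0, "ay": 0, "az": 0}, {"x": -1.9, "y": -3.6, "z": 0, "ax": 0, "ay": 0, "az": 0}, {"x": -1.3, "y": -2.6, "z": 0, "ax": 0, "ay": 0, "az": 0}]}}

```text
t: 37.4
eef_pos: [0.4661, -0.0183, 0.1707]
ee_rot: [0.999, 0.053, -0.0, -0.0]
force: [0.8, 1.1, -1.1]
width: 0.0318
```

>>> {"fn": "arm_command", "kwargs": {"motion": [{"x": -0.8, "y": -1.6, "z": 2, "ax": 0, "ay": 0, "az": 0}, {"x": 0, "y": 0, "z": 3, "ax": 0, "ay": 0, "az": 0}, {"x": 0, "y": 0, "z": 2.5, "ax": 0, "ay": 0, "az": 0}, {"x": 0, "y": 0, "z": 0, "ax": 0, "ay": 0, "az": 0}, {"x": 0, "y": 0, "z": 0, "ax": 0, "ay": 0, "az": 0}, {"x": 0, "y": 0, "z": 0, "ax": 0, "ay": 0, "az": 0}]}}

```text
t: 38.0
eef_pos: [0.4596, -0.0053, 0.0979]
ee_rot: [0.999, 0.053, 0.001, 0.0]
force: [-0.7, 0.2, -0.5]
width: 0.0314
```

```bash
python3 - <<'E'
from h import *
o=bot.get_obs(); print(o['width'],o['eef_pos'])
go(463,-7,11.3,-84,'place')
p,d,W=cloud("scene","pics/s13.png")
a=cv2.imread("pics/s13.png"); c=bot.get_calibration("scene")
q=c['R']@o['eef_pos']+c['t']; u=int(q[0]/q[2]*c['fx']+c['cx']); v=int(q[1]/q[2]*c['fy']+c['cy']); print(u,v)
cv2.imwrite("pics/s13c.png",cv2.resize(a[max(v-70,0):v+70,u-90:u+90],None,fx=4,fy=4,interpolation=cv2.INTER_CUBIC))
m=W[max(v-50,0):v+40,u-40:u+40]; k=np.hypot(m[...,0]-o['eef_pos'][0],m[...,1]-o['eef_pos'][1])<.018; k&=m[...,2]<.16; print('lowest',np.sort(m[k][:,2])[:12].round(4))
E
```

```text
0.03144961742722977 [ 0.45963484 -0.00529812  0.09788887]
place t 38.0 old axes cm [0.29 0.2  8.66] new axes cm [0.32 0.2  8.66] turn [ 0.001 -0.003  0.001]
313 193
lowest [-0.002  -0.0016 -0.0014 -0.0013 -0.0012 -0.0012 -0.0012 -0.0011 -0.0011
 -0.001  -0.0009 -0.0009]
```

View pics/s13c.png

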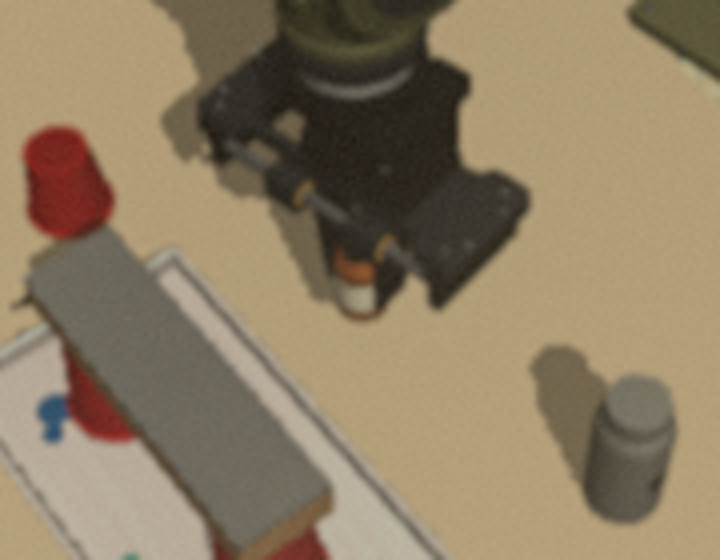

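The dropper hangs upright in the gripper, its foot at crop (362,318). It was gripped late, so I'll measure the foot height before lowering.

```bash
python3 - <<'E'
from h import *
o=bot.get_obs(); print(o['eef_pos'])
p,d,W=cloud("scene")
for u in (311,313,315):
    print(u,[(v,*(W[v,u]*1000).round(0).astype(int)) for v in range(184,208,2)])
E
```

```text
[ 0.4597845  -0.00533671  0.09803818]
311 [(184, np.int64(492), np.int64(24), np.int64(191)), (186, np.int64(472), np.int64(0), np.int64(144)), (188, np.int64(470), np.int64(-2), np.int64(132)), (190, np.int64(472), np.int64(-1), np.int64(128)), (192, np.int64(475), np.int64(3), np.int64(127)), (194, np.int64(475), np.int64(2), np.int64(119)), (196, np.int64(475), np.int64(2), np.int64(111)), (198, np.int64(476), np.int64(3), np.int64(105)), (200, np.int64(476), np.int64(2), np.int64(96)), (202, np.int64(477), np.int64(2), np.int64(88)), (204, np.int64(441), np.int64(-40), np.int64(1)), (206, np.int64(446), np.int64(-35), np.int64(3))]
313 [(184, np.int64(490), np.int64(28), np.int64(193)), (186, np.int64(489), np.int64(27), np.int64(185)), (188, np.int64(467), np.int64(1), np.int64(132)), (190, np.int64(468), np.int64(2), np.int64(128)), (192, np.int64(472), np.int64(6), np.int64(126)), (194, np.int64(472), np.int64(6), np.int64(119)), (196, np.int64(473), np.int64(6), np.int64(113)), (198, np.int64(473), np.int64(6), np.int64(104)), (200, np.int64(472), np.int64(4), np.int64(94)), (202, np.int64(474), np.int64(6), np.int64(89)), (204, np.int64(437), np.int64(-38), np.int64(-1)), (206, np.int64(442), np.int64(-32), np.int64(1))]
315 [(184, np.int64(490), np.int64(34), np.int64(199)), (186, np.int64(488), np.int64(33), np.int64(189)), (188, np.int64(489), np.int64(33), np.int64(182)), (190, np.int64(465), np.int64(6), np.int64(128)), (192, np.int64(468), np.int64(8), np.int64(126)), (194, np.int64(468), np.int64(8), np.int64(118)), (196, np.int64(468), np.int64(8), np.int64(109)), (198, np.int64(468), np.int64(8), np.int64(102)), (200, np.int64(469), np.int64(8), np.int64(95)), (202, np.int64(469), np.int64(8), np.int64(86)), (204, np.int64(435), np.int64(-31), np.int64(4)), (206, np.int64(438), np.int64(-29), np.int64(0))]
```

>>> {"fn": "arm_command", "kwargs": {"motion": [{"x": 0.15, "y": 0.1, "z": 2, "ax": 0, "ay": 0, "az": 0}, {"x": 0.15, "y": 0.1, "z": 2.5, "ax": 0, "ay": 0, "az": 0}, {"x": 0, "y": 0, "z": 2, "ax": 0, "ay": 0, "az": 0}, {"x": 0, "y": 0, "z": 1, "ax": 0, "ay": 0, "az": 0}, {"x": 0, "y": 0, "z": 0.5, "ax": 0, "ay": 0, "az": 0}, {"x": 0, "y": 0, "z": 0, "ax": 0, "ay": 0, "az": 0}, {"x": 0, "y": 0, "z": 0, "ax": 0, "ay": 0, "az": 0}, {"x": 0, "y": 0, "z": 0, "ax": 0, "ay": 0, "az": 0}]}}

```text
t: 38.9
eef_pos: [0.4624, -0.0068, 0.0171]
ee_rot: [0.999, 0.053, 0.001, 0.0]
force: [1.1, -0.1, -0.3]
width: 0.0318
```

>>> {"fn": "arm_command", "kwargs": {"motion": [{"x": 0, "y": 0, "z": 0.2, "ax": 0, "ay": 0, "az": 0}, {"x": 0, "y": 0, "z": 0, "ax": 0, "ay": 0, "az": 0}, {"x": 0, "y": 0, "z": 0, "ax": 0, "ay": 0, "az": 0}]}}

```text
t: 39.2
eef_pos: [0.4627, -0.0068, 0.0163]
ee_rot: [0.999, 0.053, 0.001, 0.0]
force: [-4.8, 0.5, 10.5]
width: 0.0312
```

It touched at TCP z≈16 mm with 10 N. Backing off slightly, then releasing.

>>> {"fn": "arm_command", "kwargs": {"motion": [{"x": 0, "y": 0, "z": -0.15, "ax": 0, "ay": 0, "az": 0}, {"x": 0, "y": 0, "z": 0, "ax": 0, "ay": 0, "az": 0}, {"x": 0, "y": 0, "z": 0, "ax": 0, "ay": 0, "az": 0}]}}

```text
t: 39.5
eef_pos: [0.4623, -0.0068, 0.0163]
ee_rot: [0.999, 0.053, 0.001, 0.0]
force: [-1.0, -0.1, 4.9]
width: 0.0314
```

>>> {"fn": "arm_command", "kwargs": {"motion": [{"x": 0, "y": 0, "z": 0, "ax": 0, "ay": 0, "az": 0}, {"x": 0, "y": 0, "z": 0, "ax": 0, "ay": 0, "az": 0}, {"x": 0, "y": 0, "z": 0, "ax": 0, "ay": 0, "az": 0}, {"x": 0, "y": 0, "z": 0, "ax": 0, "ay": 0, "az": 0}, {"x": 0, "y": 0, "z": 0, "ax": 0, "ay": 0, "az": 0}, {"x": 0, "y": 0, "z": 0, "ax": 0, "ay": 0, "az": 0}, {"x": 0, "y": 0, "z": 0, "ax": 0, "ay": 0, "az": 0}, {"x": 0, "y": 0, "z": 0, "ax": 0, "ay": 0, "az": 0}], "gripper": 0}}

```text
t: 40.3
eef_pos: [0.4616, -0.0067, 0.0156]
ee_rot: [0.999, 0.053, 0.0, 0.0]
force: [-0.1, -0.2, 0.2]
width: 0.0902
```

>>> {"fn": "arm_command", "kwargs": {"motion": [{"x": 0, "y": 0, "z": -1.5, "ax": 0, "ay": 0, "az": 0}, {"x": 0, "y": 0, "z": -3, "ax": 0, "ay": 0, "az": 0}, {"x": 0, "y": 0, "z": -4, "ax": 0, "ay": 0, "az": 0}, {"x": 0, "y": 0, "z": -4, "ax": 0, "ay": 0, "az": 0}, {"x": 0, "y": 0, "z": -4, "ax": 0, "ay": 0, "az": 0}, {"x": 0, "y": 0, "z": -3, "ax": 0, "ay": 0, "az": 0}, {"x": 0, "y": 3, "z": 0, "ax": 0, "ay": 0, "az": 0}, {"x": 0, "y": 4, "z": 0, "ax": 0, "ay": 0, "az": 0}]}}

```text
t: 41.1
eef_pos: [0.47, -0.0763, 0.2127]
ee_rot: [0.999, 0.055, 0.002, 0.0]
force: [0.3, 0.7, -0.9]
width: 0.0952
```

>>> {"fn": "arm_command", "kwargs": {"motion": [{"x": -2, "y": 4, "z": 0, "ax": 0, "ay": 0, "az": 0}, {"x": -2, "y": 4, "z": 0, "ax": 0, "ay": 0, "az": 0}, {"x": -2, "y": 4, "z": 0, "ax": 0, "ay": 0, "az": 0}, {"x": -2, "y": 4, "z": 0, "ax": 0, "ay": 0, "az": 0}, {"x": 0, "y": 3, "z": 0, "ax": 0, "ay": 0, "az": 0}, {"x": 0, "y": 0, "z": 0, "ax": 0, "ay": 0, "az": 0}, {"x": 0, "y": 0, "z": 0, "ax": 0, "ay": 0, "az": 0}, {"x": 0, "y": 0, "z": 0, "ax": 0, "ay": 0, "az": 0}]}}

```text
t: 41.9
eef_pos: [0.4096, -0.2729, 0.2104]
ee_rot: [0.999, 0.053, -0.0, -0.0]
force: [-0.2, -0.1, -0.9]
width: 0.0953
```

```bash
python3 - <<'E'
from h import *
print(bot.get_obs()['width'],bot.get_obs()['force'])
for n in("scene","top"):
    p,d,W=cloud(n,f"pics/{n}14.png")
    for a in [('panel',592,-21,115,135,.14),('cupL zone below',600,59,60,90,.05),('spout',469,402,90,125,.05),('lid',469,402,4,14,.05),('dropper top',463,-7,60,85,.03),('dropper',463,-7,15,85,.03),('short',511,-250,55,70,.05),('capped',412,163,97,112,.05)]: print(a[0],end=' '); top(n,W,*a[1:])
cv2.imwrite("pics/top14c.png",cv2.resize(cv2.imread("pics/top14.png")[90:300,160:460],None,fx=2.6,fy=2.6,interpolation=cv2.INTER_CUBIC))
E
```

```text
0.09532962428064531 [-0.23809513 -0.10011257 -0.89648307]
panel scene 2430 mean [593.1 -13.  123.7] rect [591.1 -21.2 222.   61.1  83.9]
cupL zone below scene 118 mean [607.9  77.3  69.1] rect [608.6  71.3  26.3  56.1  53.9]
spout scene 229 mean [471.5 400.2 100. ] rect [469.1 400.   34.9  31.9  81.4]
lid scene 342 mean [481.1 404.9   7.1] rect [475.6 401.7  83.6  77.5  89.7]
dropper top scene 55 mean [466.6  -4.7  68.8] rect [465.6  -5.7  14.1  17.3  49.9]
dropper scene 210 mean [469.6  -1.1  46.8] rect [467.   -4.   26.4  30.6  46.1]
short scene 189 mean [ 513.1 -250.    60.6] rect [ 511.9 -250.9   45.6   42.    52.3]
capped scene 213 mean [411.5 164.3 103.8] rect [410.  163.9  37.1  36.5   1.1]
panel top 1864 mean [590.5 -21.1 122.6] rect [591.6 -20.5 220.5  62.3  84.1]
cupL zone below top 27 mean [574.5  60.4  66.8] rect [574.8  61.3  36.6   8.5  83.4]
spout top 108 mean [467.8 397.3  99.2] rect [469.1 398.8  30.3  31.5  43.2]
lid top 144 mean [462.7 392.1   7.2] rect [467.4 398.2  76.   85.7  56.2]
dropper top top 31 mean [464.2  -6.6  68.7] rect [465.6  -6.9  17.6  15.9  42.5]
dropper top 121 mean [461.3  -6.4  50.1] rect [464.2  -6.   30.7  30.7  26.7]
short top 202 mean [ 511.9 -251.2   60. ] rect [ 512.5 -251.6   42.6   43.8   43.2]
capped top 160 mean [409.9 163.8 102.9] rect [410.  163.2  34.9  35.1  87.8]
```

View pics/scene14.png

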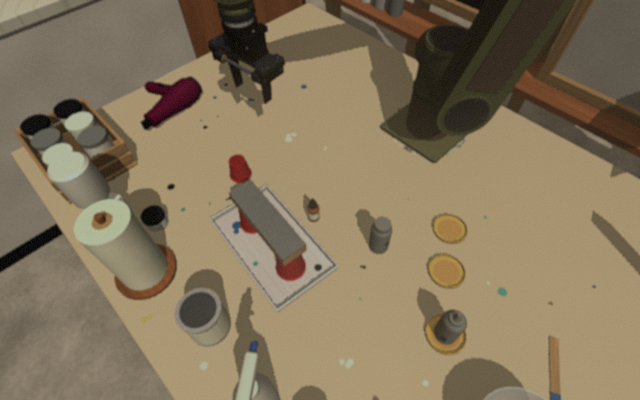

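View pics/top14c.png

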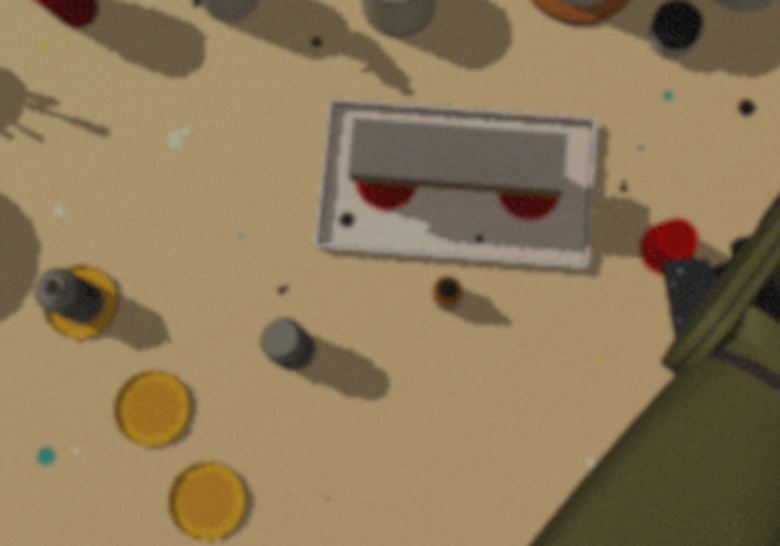

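Both views show the layout as asked:
- The panel lies on the two cups over the tray.
- The dropper is upright at top-crop (447,290).
- The spout bottle is in the left lid at (75,295).
- The capped bottle at (288,340) and the short cup at (670,243) have not moved.

Handing in.

```bash
python3 -c "
from cell import bot
print(bot.close_job(), bot.get_obs()['t'])"
```

```text
the job is handed in; nothing more can be done
the job is handed in; nothing more can be done
```

The table is set up as asked and handed in at about 42 s of the 144 s allowed. No verdict was reported.

Last checks, from both the scene and top cameras:
- **Cups:** they stood upright in the tray at (599, 59) and (584, -101) mm before the panel went on. In the last pictures they are partly hidden, one visible near each end of the panel.
- **Panel:** it lies level, grey face up, with its top at about 123 mm. It is centred at (591.5, -21) mm, against the tray centre of (592, -20.5), and in line with the tray's length to within measurement.
- **Spout bottle:** it stands upright inside the rim of the left-most lid, about 3 mm off the lid's centre.
- **Dropper:** it stands upright on the cloth about 27 mm in front of the tray's near side and within about 1 mm of its middle.
- **Left alone:** the short cup and capped bottle are within 2 mm of where they started.

Two things were not perfectly clean. The fingers were still closing on the dropper when I lifted it, so it sat about 5 mm lower in the grip. It then touched the cloth early with about 10 N, and I backed off before releasing. The first batch of move calls was also refused for leaving out keys, before the arm had moved.

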